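# Turn the titration turntable until the flask is under the dosing tip

### The job

On the titration bench, turn the hand turntable by pushing its scalloped rim with a fingertip until the only conical flask on it stands centrally under the dosing tip, so that a drop would fall straight into its neck. Turn it calmly, without flinging it round, and touch nothing but the turntable: the glassware rides along and is not to be touched or lifted, and the dosing stand and the things standing around are left alone. Leave the turntable at rest with your hand clear of it.

Things in the scene. Friction and masses are not known exactly. Their poses are not given: they have to be found in the camera images.
- turntable (a joint): angle of the hand turntable about its upright axis, rad; 0 at the start of every run whatever the pose of the disc, grows anticlockwise seen from above, no stops. It turns both ways on a friction bearing: about 0.18 N m to turn it (some 1.5 N at the rim), and it stays where it is left
- turntable_top (a point): on the turntable's axis at deck height, 50 mm above the bench; turns with the disc. Dark grey plastic six-lobed disc, 28 to 50 mm above the bench, 296 mm across: six circles of 50 mm radius centred 98 mm from the axis, every 60 degrees, one along this point's own x axis. On each lobe, 85 mm from the axis, a collar 60 mm wide, 7 mm high, holds a vessel loosely; one collar is empty
- rim_notch (a point): in one of the six equal V-shaped finger notches of the rim, 125 mm from the axis, 39 mm above the bench; turns with the disc. The notches lie half-way between the lobes (30 degrees from the disc's x axis, then every 60): bottom 95 mm from the axis, 23 mm wide at 118 mm, 38 mm at 125 mm, 55 mm at 130 mm. A fingertip put into one, 15 to 20 mm below the deck, pushes the lobe beside it round
- tip_end (a point): lowest point of the dosing tip, a slim white nozzle pointing straight down, 156 mm above the bench and 85 mm from the turntable's axis, so the vessels pass under it. It hangs from an aluminium arm 195 mm above the bench that runs outwards to an upright steel rod 178 mm from the axis, 237 mm tall, on the side away from the robot. All of it is fixed
- stand: the fixed dosing stand: dark foot 12 mm thick, 105 mm radius, hidden under the turntable, with a tongue 76 mm wide running along +x to 265 mm from the axis, a white pump housing 75 mm high on its end, the rod, the arm and the dosing tip. Origin on the turntable's axis at bench height; x points from the axis to the dosing tip, away from the robot to within 0.6 rad
- flask: the only conical (Erlenmeyer) glass flask: 51 mm wide foot, 88 mm tall, narrowing to a neck of 28 mm with a 31 mm rim, neck opening 25 mm; stands loose in a collar of the turntable. Origin: centre of its underside; z up
- flask_mouth (a point): centre of the flask's mouth, 88 mm above its foot, 138 mm above the bench; passes 18 mm below the dosing tip
- beaker1: straight-sided squat open glass beaker, 50 mm wide, 52 mm tall, standing loose in one of the collars of the turntable, top 102 mm above the bench. Not to be touched. Origin: centre of its underside
- beaker2: straight-sided squat open glass beaker, 50 mm wide, 52 mm tall, standing loose in one of the collars of the turntable, top 102 mm above the bench. Not to be touched. Origin: centre of its underside
- beaker3: straight-sided squat open glass beaker, 50 mm wide, 52 mm tall, standing loose in one of the collars of the turntable, top 102 mm above the bench. Not to be touched. Origin: centre of its underside
- beaker4: straight-sided squat open glass beaker, 50 mm wide, 52 mm tall, standing loose in one of the collars of the turntable, top 102 mm above the bench. Not to be touched. Origin: centre of its underside
- reagent_bottle: loose amber glass reagent bottle with a black cap, 72 mm wide, 150 mm tall, left of the turntable; bystander. Origin: centre of its underside
- tip_box: loose grey box with a translucent lid, 122 x 84 mm, 71 mm tall, left of the turntable and farther off; bystander. Origin: centre of its underside, long side along its x
- vial_rack: loose white rack 150 x 80 mm with eight capped glass vials, 78 mm tall in all, right of the turntable; bystander. Origin: centre of its underside, long side along its x
There are look-alikes about, which are no part of the job. What is shaped like the flask but red is not meant.

How it is judged:
By the outcome, as a careful person would: the job done as asked, in the order asked, and still so for the second after the job is handed in, with the robot touching nothing.
It also fails if it takes over 72 s, if anything falls off the work surface, if the arm or the gripper's body presses on something with over 40 N, if the wrist force passes 120 N, or if a joint passes its speed limit or range.

### The arm

A 6-joint arm with a two-finger parallel gripper is mounted at the origin on the work surface. World frame = base frame: x ahead of the robot, y to its left, z up, the work surface at z = 0. Lengths are in mm, angles in rad, forces in N, time in s.
With the tool pointing down it reaches from about 275 to 750 mm from the base axis. Payload 10.2 kg.
Tool frame: the origin (TCP) lies at the very end of the fingers, on their centre line; the grasp point (between the pads) lies 19 mm behind it; z points along the fingers, x is the direction in which the jaws open and shut, and the axes are right-handed (so a half turn about z gives the same grasp; the last joint's range is limited). The gripper opens to 85 mm and grips with 20 to 120 N. Pads are 22 mm wide; open, the fingers measure 114 mm over their backs; the gripper's body (76 mm by 85 mm) begins 54 mm behind the grasp point. The pads swing forward as they close: fully open they stand 13 mm farther back than shut.
Start: joints at [0.909, 0.313, 1.498, -0, 1.331, -0.223], TCP at [223.061, 475.263, 200.594] pointing down, gripper open.
Joint ranges: [-2.94, 2.94], [-0.97, 2.17], [0.19, 2.56], [-1.23, 4.37], [0.02, 3.11], [-2.88, 2.88]. Speed limits (rad/s): [2.39, 2.39, 3.01, 3.14, 3.14, 3.14].

### API

Orientations are given as a unit quaternion [w, x, y, z].
In Python, from rig import ctrl, cams gives the robot as it stands.
- The arm moves only by the tool play_rows, never from a script. Its argument "steps" is a list of rows, each a list of 2 entries, a list of its own where there are three numbers: the shift along the tool's x, y, z normalised to -1 to 1, where 1 is 0.75 m, then the turn, a rotation vector about the tool's x, y, z normalised to -1 to 1, where 1 is 45 degrees. A call has 1 to 20 rows; each row shifts and turns the commanded pose from where the row before left it, along the tool's axes as they then stand; what a row does not reach is not made up. A row lasts 1/10 s, in which the tool goes at most 50 mm and 8.59 degrees, less where a joint would pass 70% of its speed; a pose out of reach is approached as far as the arm can. A call with a number of a shift or a turn outside -1 to 1 is refused whole. A call with a gripper value outside its range is refused whole. "grip" is the closure, from 0 (fully open) to 1 (shut), set as the call begins (left out, the last holds). The fingers move at their own pace and stop on an object; "squeeze" is the grip in N (left out, the last holds). Time passes only in rows, so rows that do not move let the fingers close. It gives the time, the measured TCP pose, the force and the opening at its end, in the units of the state.
- ctrl.sense(): the state, without advancing time (a new reading comes with each control period).
- cams.capture(name): name is "scene" or "top"; returns the picture (480x640x3 uint8, red, green, blue); there is no depth.
- cams.camera_info(name): a dict with "fx", "fy", "cx", "cy" (pixels), "dist_coeffs" ([k1, k2, p1, p2, k3] as OpenCV has them; the pictures are not rectified), "xyz" and "attitude" of the camera in the world. Camera axes: x right, y up, looking along -z (the intrinsics and any distortion apply to the point x, -y, -z); pixel columns grow to the right and rows downward; lengths in mm; the calibration is good to about 2 mm. A picture is of the moment at which its call begins. camera_info takes no time and is no camera call.
- ctrl.finish_job(): hands the job in, once; it reports no verdict.
Trained networks look in the newest picture that a camera, given by its name, has taken for a name from the list of things; names that differ only in an ending like _2 or _b are one class to them, and where a whole thing is asked for, a point or a joint stands for the part that bears it (a point fixed in the world has none). Each returns a list of dicts, best first, with "p" (0 to 1); they miss things now and then, are a little off and sometimes report something else, mostly with a low value. They report only what shows in the picture. A call takes as long as a camera call. They do not tell look-alikes from the thing itself.
- cams.search_frame(camera, thing): "rect" ([centre column, centre row, width, height] in pixels, round what is visible of it).
- cams.tip_of(camera, thing): "pixel" ([column, row] in pixels: a listed point, or the origin of a listed thing).
The state is a dict: "time_s": time; "joints": joint angles; "dq": joint speeds; "tau": joint torques, N m; "eef_pos": TCP position; "ee_rot": TCP orientation; "force": force on the tool from outside, world axes, zero at the start; "wrist_torque": the same for the moment, N m; "grip_width": opening from 0.0 (shut) to 1.0 (fully open).
Only numpy, scipy, OpenCV 4.12 (cv2) and the standard library are available. Lean on these libraries where they do the work, as an engineer would, in place of code of your own. Each camera call takes 0.05 s, during which the arm holds its last target.

## Working session

There is one attempt and no reset: what is moved stays moved. The work goes in short steps, Python scripts to look and compute and a tool call to move; the robot and the scene stay as the last step left them, time stands still between calls to the robot, and variables do not carry over. Pictures are saved under pics/ and viewed, and the job is handed in when it is done.

Besides the shell and the picture viewer there is one more tool, called after "Emit:" as name(argument=value, ...), one argument or row to a line, values as JSON. play_rows: Moves the arm, as the interface text tells. Its arguments: {"type":"object","properties":{"steps":{"type":"array"},"grip":{"type":"number"},"squeeze":{"type":"number"}},"required":["steps"]}

```bash
ls; mkdir -p pics; python3 - <<'E'
from rig import ctrl,cams
import cv2
for n in ("scene","top"):
    im=cams.capture(n); cv2.imwrite(f"pics/{n}0.png",im[:,:,::-1]); print(n,cams.camera_info(n))
    for t in ("turntable_top","rim_notch","tip_end","flask_mouth","flask","turntable","stand","beaker1"):
        try: print(t,[(d.get("pixel"),round(d["p"],2)) for d in cams.tip_of(n,t)][:6])
        except Exception as e: print(t,e)
print(ctrl.sense())
E
```

```text
pics
scene {'fx': 511.1863550680711, 'fy': 511.1863550680711, 'cx': 329.4690717232921, 'cy': 240.94211562958054, 'dist_coeffs': array([-0.14468212,  0.        ,  0.        ,  0.        ,  0.        ]), 'xyz': array([ 897.67974896, -622.23560906,  943.74706368]), 'attitude': array([0.9079187 , 0.33364458, 0.09314385, 0.23598549])}
turntable_top [([417.3, 239.4], 0.38)]
rim_notch [([416.6, 237.6], 0.7)]
tip_end [([409.8, 226.9], 0.86)]
flask_mouth [([352.5, 205.7], 0.88), ([298.5, 192.5], 0.85), ([267.8, 211.3], 0.74)]
flask [([272.8, 235.8], 0.97), ([299.3, 216.5], 0.91), ([350.4, 230.8], 0.88)]
turntable it knows: beaker, flask, flask_mouth, reagent_bottle, rim_notch, stand, tip_box, tip_end, turntable_top, vial_rack
stand []
beaker1 [([390.4, 282.6], 0.92), ([350.1, 287.2], 0.8), ([330.4, 254.0], 0.75), ([387.1, 233.3], 0.63)]
top {'fx': 440.3227074713603, 'fy': 440.3227074713603, 'cx': 314.91034194163734, 'cy': 239.40763976119877, 'dist_coeffs': array([-0.01925266,  0.        ,  0.        ,  0.        ,  0.        ]), 'xyz': array([ 293.89582881,  -35.99081982, 1228.75790331]), 'at
[... 574 characters left out ...]
4), ([267.7, 206.4], 0.58)]
{'time_s': 0.8, 'joints': array([ 9.08564321e-01,  3.12881238e-01,  1.49770342e+00, -8.33505364e-07,
        1.33101836e+00, -2.23400673e-01]), 'dq': array([ 0.00106799, -0.00202146,  0.00144296,  0.00175712,  0.00019479,
       -0.00064861]), 'tau': array([ 1.02160426e-03, -4.12131071e+01, -2.59889710e+01, -2.97611518e-05,
        3.18242910e-04,  4.32857257e-05]), 'eef_pos': array([223.07392334, 475.24946969, 200.60249391]), 'ee_rot': array([ 2.12206999e-06,  8.44062095e-01,  5.36245447e-01, -4.74496430e-06]), 'force': array([-0.53291974, -0.34014569, -0.99702385]), 'wrist_torque': array([-0.02301429,  0.02956226, -0.04478551]), 'grip_width': 0.9987084488976027}
```

View pics/scene0.png

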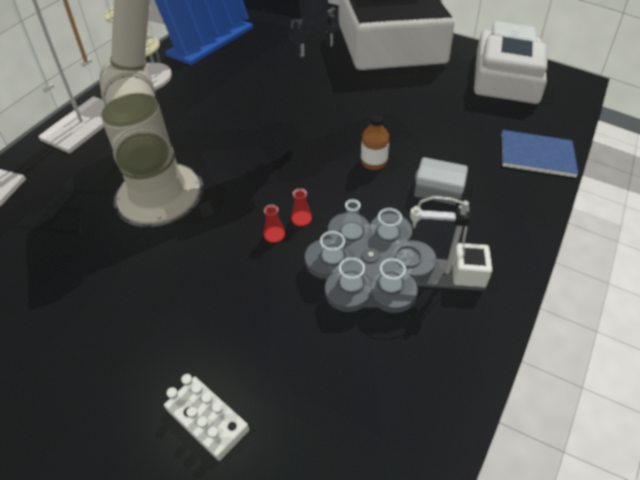

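View pics/top0.png

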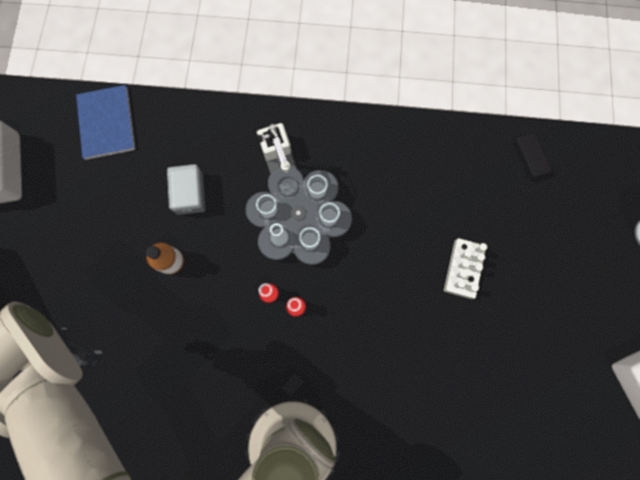

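```bash
python3 - <<'E'
import cv2
a=cv2.imread("pics/top0.png")[110:330,200:420]; cv2.imwrite("pics/top0c.png",cv2.resize(a,(600,600),interpolation=cv2.INTER_CUBIC))
a=cv2.imread("pics/scene0.png")[150:330,230:470]; cv2.imwrite("pics/scene0c.png",cv2.resize(a,(800,600),interpolation=cv2.INTER_CUBIC))
E
```

```text
(no output)
```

View pics/top0c.png

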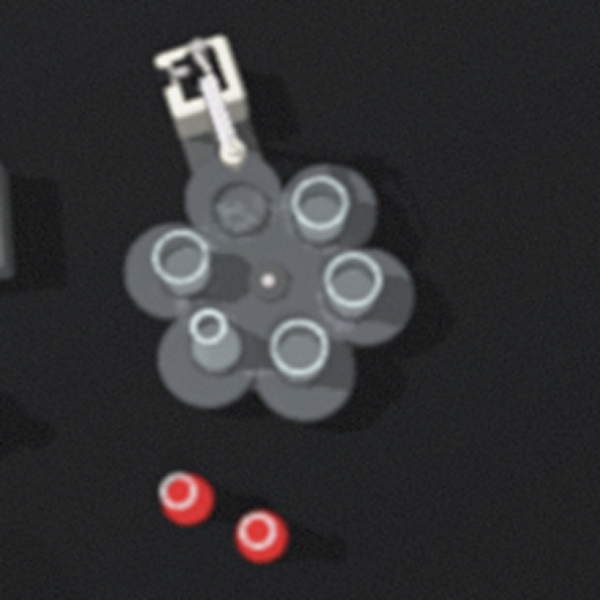

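View pics/scene0c.png

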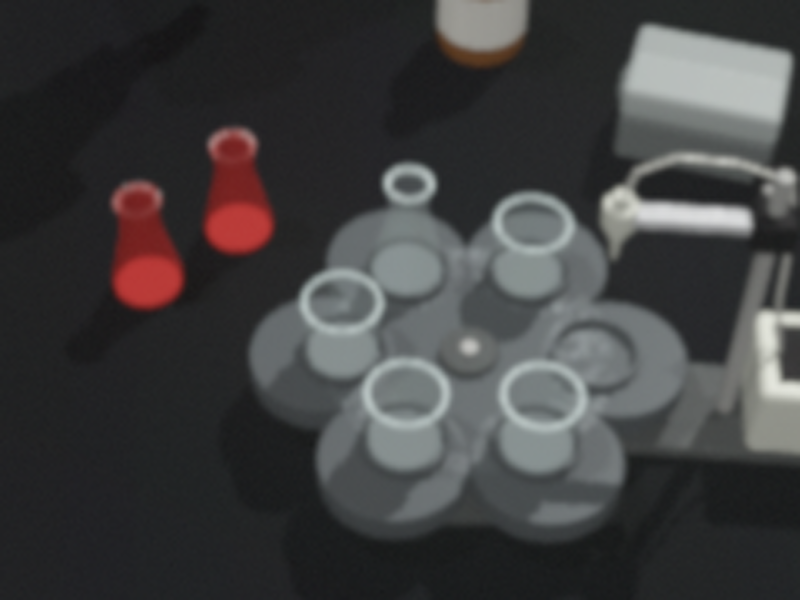

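```bash
cat > h.py <<'E'
import numpy as np,cv2
from scipy.spatial.transform import Rotation as R
from rig import ctrl,cams
def cam(n):
    c=cams.camera_info(n);K=np.array([[c["fx"],0,c["cx"]],[0,c["fy"],c["cy"]],[0,0,1]])
    w,x,y,z=c["attitude"];Rm=R.from_quat([x,y,z,w]).as_matrix()@np.diag([1,-1,-1])
    return K,np.array(c["dist_coeffs"]),Rm,np.array(c["xyz"])
def ray(n,px):
    K,d,Rm,o=cam(n);u=cv2.undistortPoints(np.array([[px]],float),K,d)[0,0]
    v=Rm@np.array([u[0],u[1],1]);return o,v/np.linalg.norm(v)
def atz(n,px,z):
    o,v=ray(n,px);return o+v*(z-o[2])/v[2]
def proj(n,P):
    K,d,Rm,o=cam(n);P=np.atleast_2d(np.array(P,float))
    q=(P-o)@Rm
    return cv2.projectPoints(q,np.zeros(3),np.zeros(3),K,d)[0][:,0]
def tri(p1,p2):
    (o1,v1),(o2,v2)=ray("scene",p1),ray("top",p2)
    A=np.stack([v1,-v2],1);t=np.linalg.lstsq(A,o2-o1,rcond=None)[0]
    a,b=o1+t[0]*v1,o2+t[1]*v2;return (a+b)/2,np.linalg.norm(a-b)
E
python3 - <<'E'
from h import *
np.set_printoptions(precision=1,suppress=True)
print("tip",tri([409.8,226.9],[289.4,169.7]),atz("top",[289.4,169.7],156),atz("scene",[409.8,226.9],156))
print("mouth",tri([352.5,205.7],[276.4,229.9]),atz("top",[276.4,229.9],138),atz("scene",[352.5,205.7],138))
print("top",atz("top",[299.8,212.3],50),atz("scene",[417.3,239.4],50))
print("hub crop",tri([230+469*.3,150+347*.3],[298.3,213]),)
print("tip crop",[230+615*.3,150+255*.3])
# beaker rims from top crop & scene crop
for c in ([320,202],[180,257],[353,279],[299,348]):
    print("bk",atz("top",[200+c[0]*.3667,110+c[1]*.3667],102))
for c in ([342,301],[406,393],[543,397],[532,223]):
    print("bks",atz("scene",[230+c[0]*.3,150+c[1]*.3],102))
for t in (("reagent_bottle"),("tip_box"),("vial_rack")):
    for d in cams.tip_of("top",t)[:1]: print(t,atz("top",d["pixel"],0))
for p in ([268,292],[296,306]): print("red",atz("top",p,70), )
E
```

```text
tip (array([692.2,  67.2, 167.7]), np.float64(7.614312709075586)) [699.9  70.8 156. ] [686.7  74.1 156. ]
mouth (array([543.7,  89.4, 134.5]), np.float64(1.7230356084149172)) [542.2  88.4 138. ] [545.8  87.  138. ]
top [618.1  39.3  50. ] [689.1 140.4  50. ]
hub crop (array([615.1,  43.7,  56.1]), np.float64(2.5572095552683716))
tip crop [414.5, 226.5]
bk [686.5  -3.1 102. ]
bk [617.7 127.9 102. ]
bk [611.1 -42.3 102. ]
bk [537.8   3.4 102. ]
bks [541.    4.9 102. ]
bks [612.6 -41.7 102. ]
bks [688.7  -3.5 102. ]
bks [619.9 127.8 102. ]
reagent_bottle [462.7 399.9   0. ]
tip_box [676.9 358.    0. ]
vial_rack [ 500.5 -423.4    0. ]
red [389.1  99.5  70. ]
red [359.7  22.5  70. ]
```

```bash
python3 - <<'E'
from h import *
np.set_printoptions(precision=1,suppress=True)
print("tip scene",atz("scene",[414.5,226.5],156))
a=cv2.imread("pics/top0.png")[110:190,245:325]; A=cv2.resize(a,(600,600),interpolation=cv2.INTER_CUBIC)
b=cv2.imread("pics/scene0.png")[180:260,400:480]; B=cv2.resize(b,(600,600),interpolation=cv2.INTER_CUBIC)
C=np.array([615.5,43.])
import math
for ang,col in ((14,(0,0,255)),(18,(0,255,0)),(22,(255,0,0))):
    d=np.array([math.cos(math.radians(ang)),math.sin(math.radians(ang))])
    pts=[[*(C+85*d),156],[*(C+85*d),195],[*(C+178*d),195],[*(C+178*d),237],[*(C+265*d),75]]
    for n,im,(x0,y0) in (("top",A,(245,110)),("scene",B,(400,180))):
        for p in proj(n,pts): cv2.circle(im,tuple(int(v) for v in ((p-[x0,y0]+.5)*7.5)),4,col,-1)
cv2.imwrite("pics/tA.png",A);cv2.imwrite("pics/tB.png",B)
E
```

```text
tip scene [694.8  79.9 156. ]
```

View pics/tA.png

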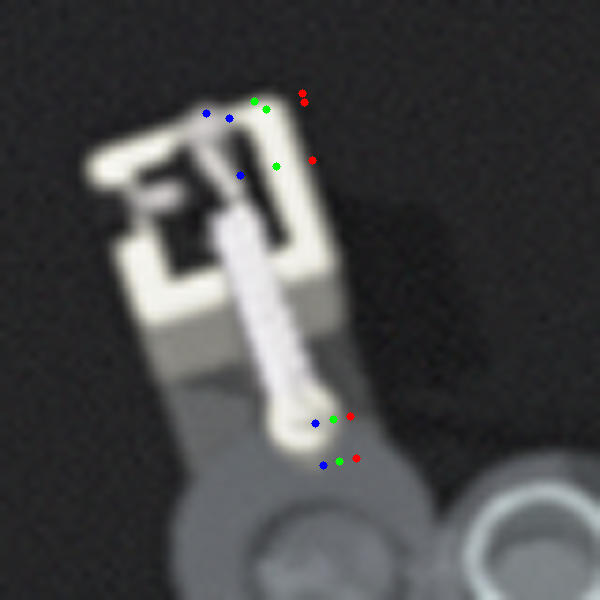

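View pics/tB.png

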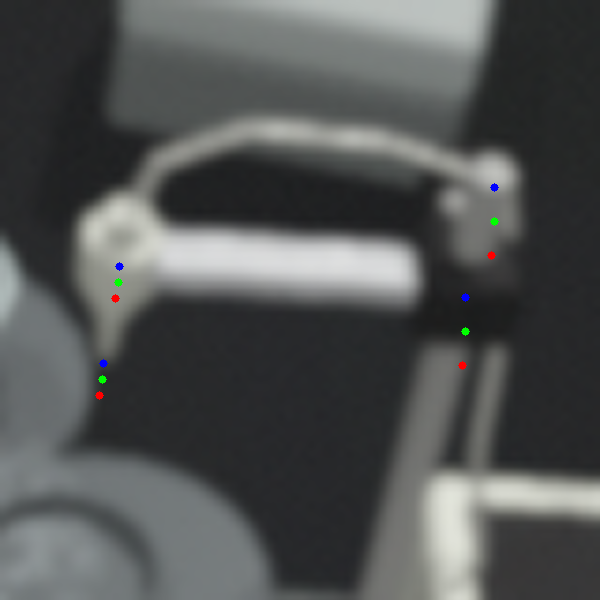

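```bash
python3 - <<'E'
from h import *
import math
a=cv2.imread("pics/top0.png")[110:190,245:325]; A=cv2.resize(a,(600,600),interpolation=cv2.INTER_CUBIC)
b=cv2.imread("pics/scene0.png")[180:260,400:480]; B=cv2.resize(b,(600,600),interpolation=cv2.INTER_CUBIC)
C=np.array([615.5,43.])
for ang,col in ((23,(0,0,255)),(26,(0,255,0)),(29,(255,0,0))):
    r=math.radians(ang);d=np.array([math.cos(r),math.sin(r)])
    e=np.array([-d[1],d[0]])
    pts=[[*(C+85*d),156],[*(C+85*d),195],[*(C+178*d),195],[*(C+178*d),237],[*(C+265*d),75]]
    for n,im,(x0,y0) in (("top",A,(245,110)),("scene",B,(400,180))):
        for p in proj(n,pts): cv2.circle(im,tuple(int(v) for v in ((p-[x0,y0]+.5)*7.5)),4,col,-1)
        for s in (-38,38):
            q=(proj(n,[[*(C+150*d+s*e),12],[*(C+200*d+s*e),12]])-[x0,y0]+.5)*7.5
            cv2.line(im,tuple(int(v) for v in q[0]),tuple(int(v) for v in q[1]),col,1)
cv2.imwrite("pics/tA2.png",np.hstack([A,B])[::1,::1][:, :]); cv2.imwrite("pics/tA3.png",A);cv2.imwrite("pics/tB3.png",B)
E
```

```text
(no output)
```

View pics/tA3.png

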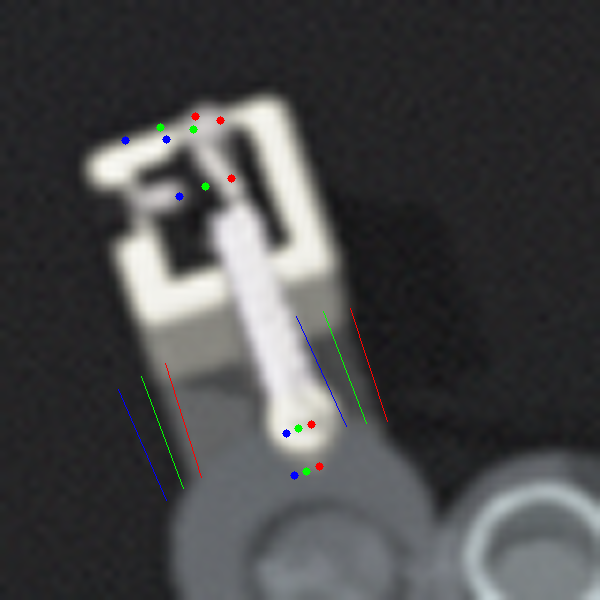

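View pics/tB3.png

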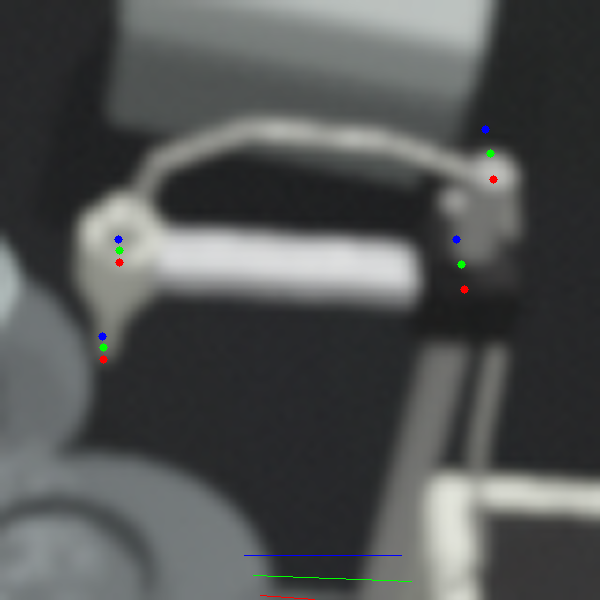

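```bash
python3 - <<'E'
from h import *
np.set_printoptions(precision=1,suppress=True)
T=lambda x,y:[245+x/7.5-.5,110+y/7.5-.5]
S=lambda x,y:[400+x/7.5-.5,180+y/7.5-.5]
C=np.array([615.5,43.])
def rep(n,P,e=0):
    d=P[:2]-C; print(n,P,e,"r %.1f ang %.1f"%(np.hypot(*d),np.degrees(np.arctan2(d[1],d[0]))))
rep("head",*tri(S(120,240),T(302,413)))
rep("rodtop",*tri(S(495,170),T(203,115)))
for z in (195,203): rep("headT",atz("top",T(302,413),z)); rep("headS",atz("scene",S(120,240),z))
for z in (237,): rep("rodT",atz("top",T(203,115),z)); rep("rodS",atz("scene",S(495,170),z))
rep("tipS",atz("scene",S(106,360),156))
for p in ((302,452),(305,452)):rep("tipT",atz("top",T(*p),156))
# arm centre line at 195 in top
for p in ((235,215),(290,380)): rep("armT",atz("top",T(*p),202))
# collar (empty) and hub
rep("collarT",atz("top",T(325,560),57)); 
rep("collarS",atz("scene",[230+594*.3,150+352*.3],57))
E
```

```text
head [693.4  78.1 202.7] 2.690582056294517 r 85.5 ang 24.3
rodtop [779.5 117.5 236.9] 2.963137881247449 r 180.2 ang 24.4
headT [697.6  79.8 195. ] 0 r 90.0 ang 24.2
headS [690.4  84.1 195. ] 0 r 85.5 ang 28.8
headT [694.5  78.9 203. ] 0 r 86.8 ang 24.5
headS [692.7  76.6 203. ] 0 r 84.2 ang 23.5
rodT [780.9 118.4 237. ] 0 r 181.8 ang 24.5
rodS [778.6 116.  237. ] 0 r 178.7 ang 24.1
tipS [694.3  76.5 156. ] 0 r 85.6 ang 23.0
tipT [698.6  82.7 156. ] 0 r 92.1 ang 25.5
tipT [698.7  81.6 156. ] 0 r 91.8 ang 24.9
armT [762.9 109.  202. ] 0 r 161.5 ang 24.1
armT [706.   84.3 202. ] 0 r 99.5 ang 24.5
collarT [694.3  80.4  57. ] 0 r 87.3 ang 25.4
collarS [691.6  80.5  57. ] 0 r 84.8 ang 26.2
```

Emit:
play_rows(
  steps=[
    [[-0.013,0.017,0],[0,0,0]],
    [[-0.026,0.0345,0],[0,0,0]],
    [[-0.026,0.0345,0],[0,0,0]],
    [[-0.026,0.0345,0],[0,0,0]],
    [[-0.026,0.0345,0],[0,0,0]],
    [[-0.026,0.0345,0],[0,0,0]],
    [[-0.026,0.0345,0],[0,0,0]],
    [[-0.026,0.0345,0],[0,0,0]],
    [[-0.026,0.0345,0],[0,0,0]],
    [[-0.026,0.0345,0],[0,0,0]],
    [[-0.026,0.0345,0],[0,0,0]],
    [[-0.026,0.0345,0],[0,0,0]],
    [[-0.026,0.0345,0],[0,0,0]],
    [[-0.026,0.0345,0],[0,0,0]],
    [[-0.026,0.0345,0],[0,0,0]],
    [[-0.026,0.0345,0],[0,0,0]],
    [[-0.026,0.0345,0],[0,0,0]],
    [[-0.026,0.0345,0],[0,0,0]],
    [[-0.026,0.0345,0],[0,0,0]],
    [[-0.026,0.0345,0],[0,0,0]],
  ],
  grip=1,
  squeeze=20,
)

```text
time_s: 2.95
eef_pos: [517.9, -85.2, 200.6]
ee_rot: [0.0, 0.844, 0.536, -0.0]
force: [0.4, 0.7, -0.4]
grip_width: -0.0
```

Emit:
play_rows(
  steps=[
    [[-0.018,0.017,0],[0,0,0.16]],
    [[0,0,0],[0,0.19,0]],
    [[0,0,0],[0,0.19,0]],
    [[0,0,0],[0,0,0]],
    [[0,0,0],[0,0,0]],
  ],
)

```text
time_s: 3.45
eef_pos: [523.2, -101.9, 200.6]
ee_rot: [-0.071, 0.867, 0.476, 0.129]
force: [0.4, -0.2, 0.0]
grip_width: -0.002
```

```bash
cat >> h.py <<'E'
C=np.array([615.5,43.])
def st():
    s=ctrl.sense();w,x,y,z=s["ee_rot"];M=R.from_quat([x,y,z,w]).as_matrix();d=s["eef_pos"][:2]-C
    np.set_printoptions(precision=3,suppress=True)
    print("t",s["time_s"],"pos",s["eef_pos"],"r %.1f phi %.2f"%(np.hypot(*d),np.degrees(np.arctan2(d[1],d[0]))%360),"F",s["force"],"q",s["joints"])
    print("toolx",M[:,0],"y",M[:,1],"z",M[:,2]); return s,M
def snap(name):
    for n in ("scene","top"):
        cv2.imwrite(f"pics/{name}_{n}.png",cams.capture(n)[:,:,::-1])
E
python3 - <<'E'
from h import *
s,M=st()
a=np.radians(237.5)
tgt=np.array([C[0]+165*np.cos(a),C[1]+165*np.sin(a),31])
print("to",tgt,(M.T@(tgt-s["eef_pos"]))/750)
inn=np.array([-np.cos(a),-np.sin(a),0]); print("inward 30mm",M.T@inn*30/750)
snap("a")
a=cv2.imread("pics/a_scene.png")[150:330,230:470]; cv2.imwrite("pics/ac.png",cv2.resize(a,(800,600),interpolation=cv2.INTER_CUBIC))
E
```

```text
t 3.45 pos [ 523.232 -101.941  200.623] r 171.8 phi 237.52 F [ 0.391 -0.199  0.002] q [-0.577  0.287  1.566  0.307  1.304 -1.665]
toolx [0.513 0.807 0.292] y [ 0.844 -0.537 -0.   ] z [ 0.157  0.246 -0.956]
to [526.846 -96.16   31.   ] [-0.057 -0.     0.219]
inward 30mm [0.038 0.    0.012]
```

View pics/a_top.png

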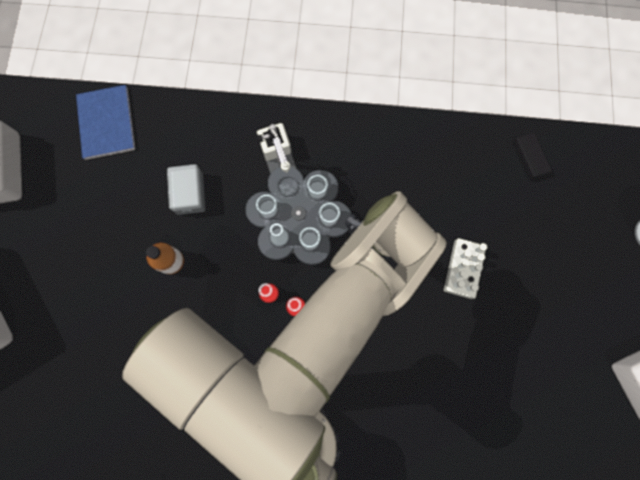

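View pics/ac.png

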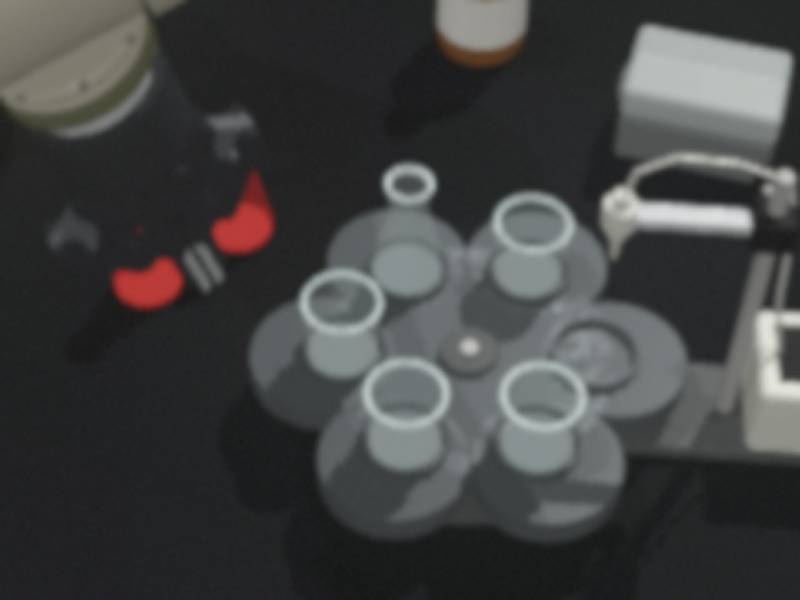

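Emit:
play_rows(
  steps=[
    [[-0.0057,0,0.0219],[0,0,0]],
    [[-0.0057,0,0.0219],[0,0,0]],
    [[-0.0057,0,0.0219],[0,0,0]],
    [[-0.0057,0,0.0219],[0,0,0]],
    [[-0.0057,0,0.0219],[0,0,0]],
    [[-0.0057,0,0.0219],[0,0,0]],
    [[-0.0057,0,0.0219],[0,0,0]],
    [[-0.0057,0,0.0219],[0,0,0]],
    [[-0.0057,0,0.0219],[0,0,0]],
    [[-0.0057,0,0.0219],[0,0,0]],
    [[0,0,0],[0,0,0]],
    [[0,0,0],[0,0,0]],
  ],
)

```text
time_s: 4.75
eef_pos: [528.2, -94.1, 31.5]
ee_rot: [-0.072, 0.866, 0.478, 0.13]
force: [-0.0, -0.4, 0.1]
grip_width: -0.002
```

```bash
python3 - <<'E'
from h import *
st(); snap("b")
a=cv2.imread("pics/b_scene.png")[150:330,230:470]; cv2.imwrite("pics/bc.png",cv2.resize(a,(800,600),interpolation=cv2.INTER_CUBIC))
E
```

```text
t 4.75 pos [528.228 -94.089  31.484] r 162.5 phi 237.52 F [-0.028 -0.377  0.138] q [-0.559  0.506  1.745  0.377  0.924 -1.8  ]
toolx [0.51  0.809 0.294] y [ 0.846 -0.534  0.   ] z [ 0.157  0.248 -0.956]
```

View pics/bc.png

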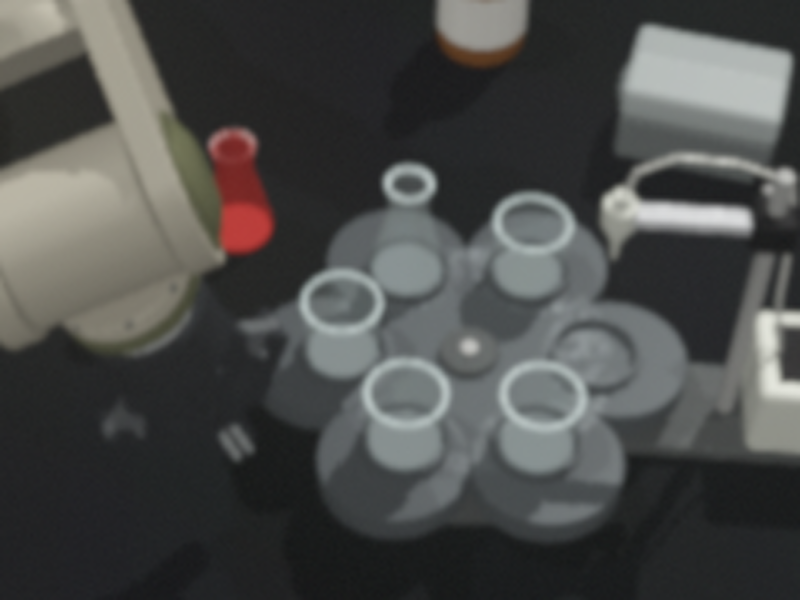

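Emit:
play_rows(
  steps=[
    [[0.006,0,0.0018],[0,0,0]],
    [[0.006,0,0.0018],[0,0,0]],
    [[0.006,0,0.0018],[0,0,0]],
    [[0.006,0,0.0018],[0,0,0]],
    [[0.006,0,0.0018],[0,0,0]],
    [[0,0,0],[0,0,0]],
    [[0,0,0],[0,0,0]],
  ],
)

```text
time_s: 5.55
eef_pos: [540.5, -74.6, 31.2]
ee_rot: [-0.072, 0.866, 0.477, 0.13]
force: [0.8, 0.0, 0.2]
grip_width: 0.004
```

```bash
python3 - <<'E'
from h import *
st(); snap("c")
a=cv2.imread("pics/c_scene.png")[150:330,230:470]; cv2.imwrite("pics/cc.png",cv2.resize(a,(800,600),interpolation=cv2.INTER_CUBIC))
E
```

```text
t 5.55 pos [540.457 -74.643  31.166] r 139.5 phi 237.47 F [0.757 0.046 0.212] q [-0.513  0.517  1.727  0.379  0.918 -1.755]
toolx [0.511 0.808 0.294] y [ 0.845 -0.535 -0.   ] z [ 0.157  0.248 -0.956]
```

View pics/cc.png

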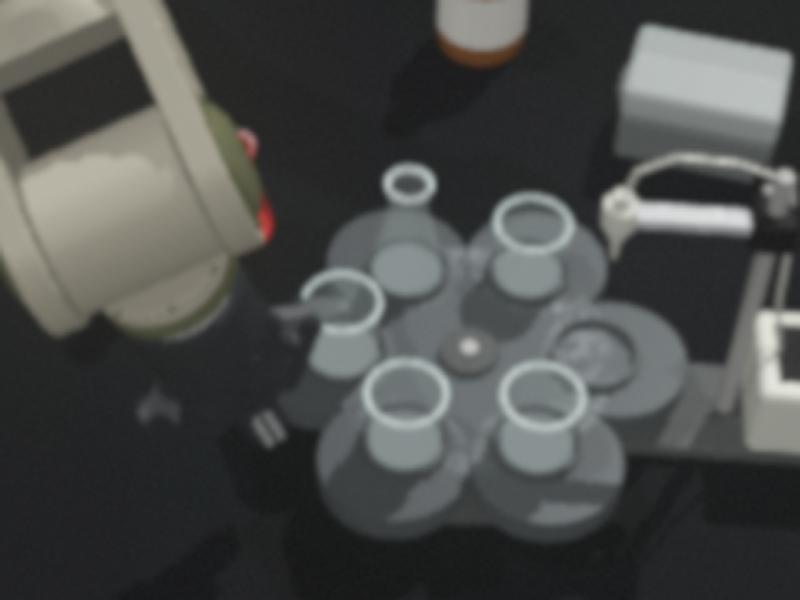

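Emit:
play_rows(
  steps=[
    [[0.004,0,0.0012],[0,0,0]],
    [[0.004,0,0.0012],[0,0,0]],
    [[0.002,0,0.0006],[0,0,0]],
    [[0,0,0],[0,0,0]],
    [[0,0,0],[0,0,0]],
  ],
)

```text
time_s: 6.15
eef_pos: [544.6, -68.1, 31.2]
ee_rot: [-0.072, 0.866, 0.477, 0.13]
force: [-0.3, -0.2, 0.4]
grip_width: -0.0
```

```bash
python3 - <<'E'
from h import *
s,M=st()
print(proj("scene",[s["eef_pos"], s["eef_pos"]+45*M[:,0]-80*M[:,2],s["eef_pos"]-45*M[:,0]-80*M[:,2]]))
snap("d")
a=cv2.imread("pics/d_scene.png")[150:330,230:470]; cv2.imwrite("pics/dc.png",cv2.resize(a,(800,600),interpolation=cv2.INTER_CUBIC))
E
```

```text
t 6.15 pos [544.647 -68.095  31.241] r 131.8 phi 237.47 F [-0.251 -0.206  0.406] q [-0.498  0.52   1.721  0.379  0.916 -1.739]
toolx [0.511 0.808 0.294] y [ 0.845 -0.535 -0.   ] z [ 0.157  0.248 -0.956]
[[318.052 284.049]
 [325.154 255.019]
 [288.548 278.714]]
```

View pics/dc.png

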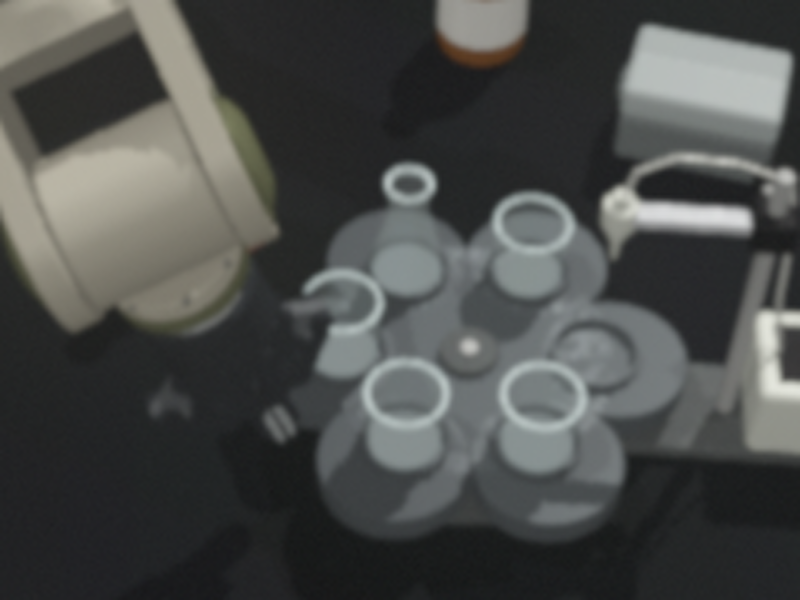

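Emit:
play_rows(
  steps=[
    [[0.0001,-0.0062,0],[-0.0132,0,0.043]],
    [[0.0001,-0.0062,0],[-0.0132,0,0.043]],
    [[0.0001,-0.0062,0],[-0.0132,0,0.043]],
    [[0.0001,-0.0062,0],[-0.0132,0,0.043]],
    [[0.0001,-0.0062,0],[-0.0132,0,0.043]],
    [[0.0001,-0.0062,0],[-0.0132,0,0.043]],
    [[0.0001,-0.0062,0],[-0.0132,0,0.043]],
    [[0.0001,-0.0062,0],[-0.0132,0,0.043]],
  ],
)

```text
time_s: 7.05
eef_pos: [515.7, -43.8, 31.5]
ee_rot: [-0.053, 0.925, 0.349, 0.139]
force: [-0.3, -0.5, -0.0]
grip_width: 0.001
```

```bash
python3 - <<'E'
from h import *
s,M=st()
snap("e")
a=cv2.imread("pics/e_scene.png")[150:330,230:470]; cv2.imwrite("pics/ec.png",cv2.resize(a,(800,600),interpolation=cv2.INTER_CUBIC))
E
```

```text
t 7.05 pos [515.734 -43.754  31.452] r 132.2 phi 221.01 F [-0.287 -0.511 -0.028] q [-0.47   0.425  1.885  0.407  0.761 -1.477]
toolx [0.718 0.631 0.294] y [ 0.66  -0.751 -0.   ] z [ 0.221  0.194 -0.956]
```

View pics/ec.png

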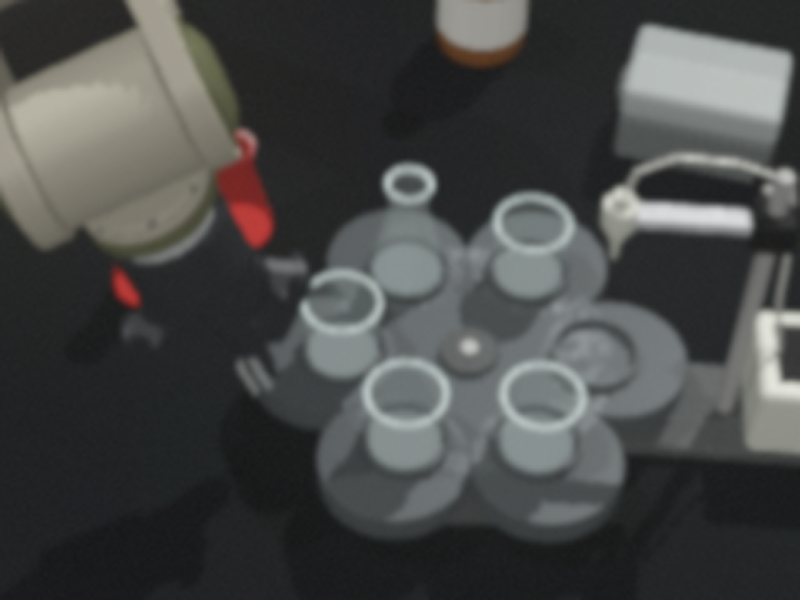

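```bash
cat >> h.py <<'E'
def overlay(name,phase,box=(230,150,240,180),n="scene"):
    x0,y0,w,h=box;im=cv2.imread(f"pics/{name}_{n}.png")[y0:y0+h,x0:x0+w];k=800/w
    im=cv2.resize(im,(800,int(h*k)),interpolation=cv2.INTER_CUBIC)
    f=lambda P:((proj(n,P)-[x0,y0]+.5)*k).astype(int)
    for z,c in ((50,(0,255,255)),(28,(0,128,255))):
        t=np.arange(0,2*np.pi,.02)
        for i in range(6):
            a=np.radians(phase+60*i);c0=C+98*np.array([np.cos(a),np.sin(a)])
            p=np.stack([c0[0]+50*np.cos(t),c0[1]+50*np.sin(t),0*t+z],1)
            cv2.polylines(im,[f(p)],True,c,1)
    s=ctrl.sense();w_,x,y,z=s["ee_rot"];M=R.from_quat([x,y,z,w_]).as_matrix()
    for q in f([s["eef_pos"]-d*M[:,2] for d in (0,20,40)]): cv2.circle(im,tuple(int(v) for v in q),3,(0,0,255),-1)
    cv2.imwrite(f"pics/{name}_{n}_ov.png",im)
E
python3 - <<'E'
from h import *
overlay("e",27.3)
E
```

View pics/e_scene_ov.png

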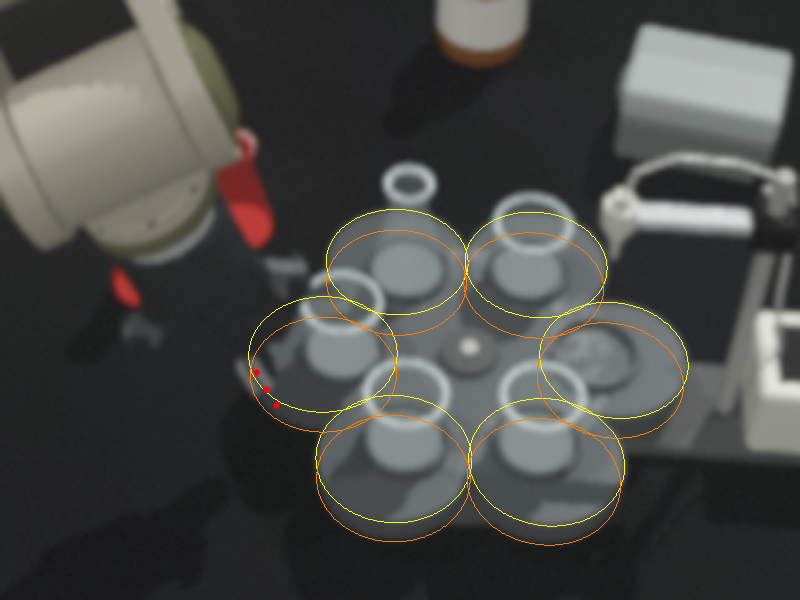

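```bash
python3 - <<'E'
from h import *
ims=[]
for nm,p,q in (("a",[523.2,-101.9,200.6],[-0.071,0.867,0.476,0.129]),("b",[528.23,-94.09,31.48],[-0.072,0.866,0.478,0.13]),("d",[544.65,-68.1,31.24],[-0.072,0.866,0.477,0.13]),("e",[515.73,-43.75,31.45],[-0.053,0.925,0.349,0.139])):
    w,x,y,z=q;M=R.from_quat([x,y,z,w]).as_matrix();p=np.array(p)
    for n in ("scene","top"):
        c=proj(n,p)[0];x0,y0=(c-20).astype(int)
        im=cv2.imread(f"pics/{nm}_{n}.png")[y0:y0+40,x0:x0+40]
        im=cv2.convertScaleAbs(cv2.resize(im,(200,200),interpolation=cv2.INTER_CUBIC),alpha=2.5)
        for d,col in ((0,(0,0,255)),(20,(0,255,0))):
            for v in proj(n,[p-d*M[:,2]]): cv2.circle(im,tuple(int(k) for k in (v-[x0,y0]+.5)*5),2,col,-1)
        B=[p+sx*11*M[:,1]+sy*11*M[:,0] for sx,sy in ((1,1),(1,-1),(-1,-1),(-1,1))]
        cv2.polylines(im,[((proj(n,B)-[x0,y0]+.5)*5).astype(int)],True,(255,0,0),1)
        ims.append(im)
cv2.imwrite("pics/fz.png",np.vstack([np.hstack(ims[0::2]),np.hstack(ims[1::2])]))
E
```

```text
(no output)
```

View pics/fz.png

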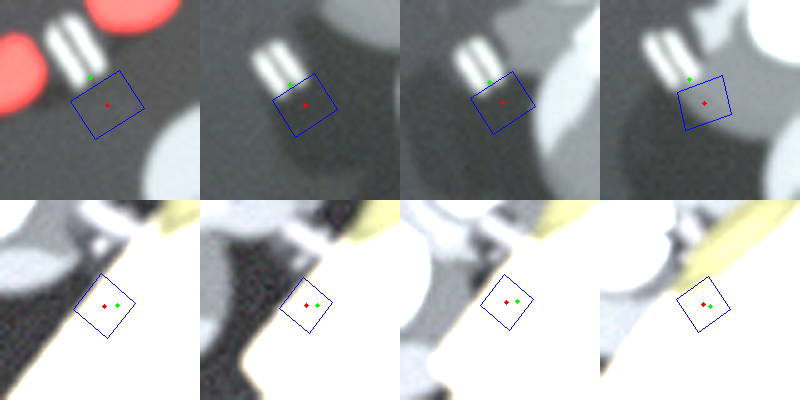

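```bash
python3 - <<'E'
from h import *
ims=[]
for nm in ("scene0","a_scene","d_scene","e_scene"):
    im=cv2.imread(f"pics/{nm}.png")[240:300,290:350]
    im=cv2.convertScaleAbs(cv2.resize(im,(400,300) if 0 else (390,390),interpolation=cv2.INTER_CUBIC),alpha=3)
    cv2.putText(im,nm,(5,20),0,.6,(0,255,0)); 
    if nm[0]=="e":
        v=proj("scene",[[515.73,-43.75,31.45]])[0]; cv2.circle(im,tuple(int(k) for k in (v-[290,240]+.5)*6.5),3,(0,0,255),-1)
    ims.append(im)
cv2.imwrite("pics/cmp.png",cv2.resize(np.vstack([np.hstack(ims[:2]),np.hstack(ims[2:])]),(600,600)))
E
```

```text
(no output)
```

View pics/cmp.png

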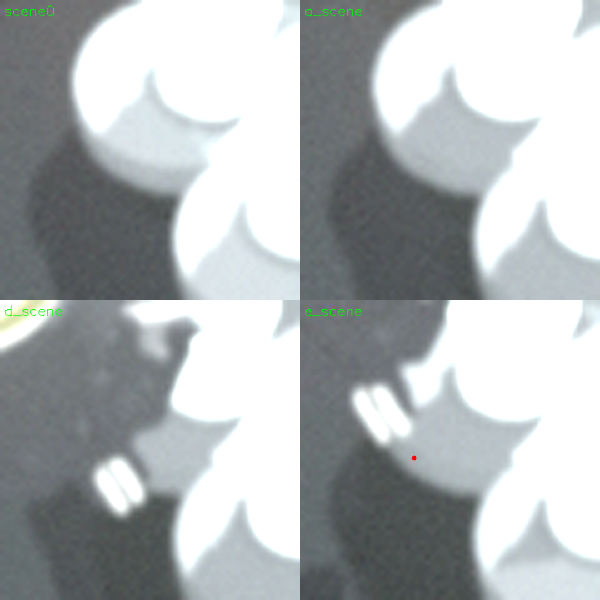

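Emit:
play_rows(
  steps=[
    [[0.0001,0.0062,0],[0.0132,0,-0.043]],
    [[0.0001,0.0062,0],[0.0132,0,-0.043]],
    [[0.0001,0.0062,0],[0.0132,0,-0.043]],
    [[0.0001,0.0062,0],[0.0132,0,-0.043]],
    [[0.0001,0.0062,0],[0.0132,0,-0.043]],
    [[0.0001,0.0062,0],[0.0132,0,-0.043]],
    [[0.0001,0.0062,0],[0.0132,0,-0.043]],
    [[0.0001,0.0062,0],[0.0132,0,-0.043]],
    [[-0.005,0,-0.0015],[0,0,0]],
    [[-0.005,0,-0.0015],[0,0,0]],
    [[-0.0016,0,0.0051],[0,0,0]],
    [[-0.0016,0,0.0051],[0,0,0]],
    [[-0.0016,0,0.0051],[0,0,0]],
    [[-0.0016,0,0.0051],[0,0,0]],
    [[0,0,0],[0,0,0]],
    [[0,0,0],[0,0,0]],
  ],
)

```text
time_s: 8.75
eef_pos: [540.3, -74.9, 15.4]
ee_rot: [-0.072, 0.866, 0.477, 0.13]
force: [0.4, -0.5, 0.7]
grip_width: -0.001
```

```bash
python3 - <<'E'
from h import *
st(); snap("f"); overlay("f",27.3); 
E
```

```text
t 8.75 pos [540.284 -74.892  15.426] r 139.8 phi 237.46 F [ 0.43  -0.454  0.66 ] q [-0.514  0.543  1.737  0.389  0.885 -1.772]
toolx [0.511 0.808 0.294] y [ 0.845 -0.535 -0.   ] z [ 0.157  0.249 -0.956]
```

View pics/f_scene_ov.png

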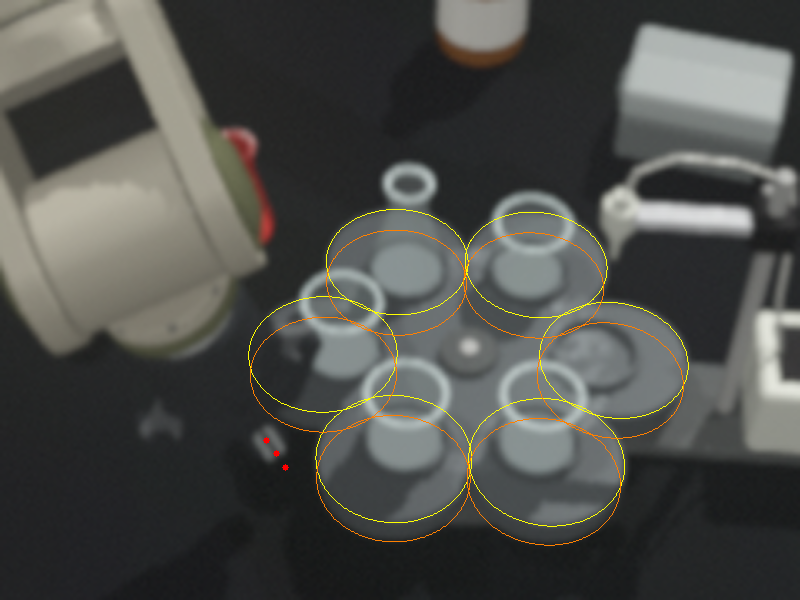

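Emit:
play_rows(
  steps=[
    [[0.005,0,0.0015],[0,0,0]],
    [[0.005,0,0.0015],[0,0,0]],
    [[0.005,0,0.0015],[0,0,0]],
    [[0,0,0],[0,0,0]],
    [[0.0001,-0.006,0],[-0.0132,0,0.043]],
    [[0.0001,-0.006,0],[-0.0132,0,0.043]],
    [[0.0001,-0.006,0],[-0.0132,0,0.043]],
    [[0.0001,-0.006,0],[-0.0132,0,0.043]],
    [[0.0001,-0.006,0],[-0.0132,0,0.043]],
  ],
)

```text
time_s: 9.75
eef_pos: [528.3, -51.5, 15.8]
ee_rot: [-0.059, 0.906, 0.397, 0.136]
force: [0.6, -1.8, -0.5]
grip_width: 0.001
```

```bash
python3 - <<'E'
from h import *
st(); snap("g"); overlay("g",27.3); 
E
```

```text
t 9.75 pos [528.323 -51.454  15.813] r 128.5 phi 227.29 F [ 0.634 -1.845 -0.455] q [-0.478  0.489  1.832  0.413  0.783 -1.594]
toolx [0.648 0.703 0.294] y [ 0.735 -0.678  0.001] z [ 0.2    0.216 -0.956]
```

View pics/g_scene_ov.png

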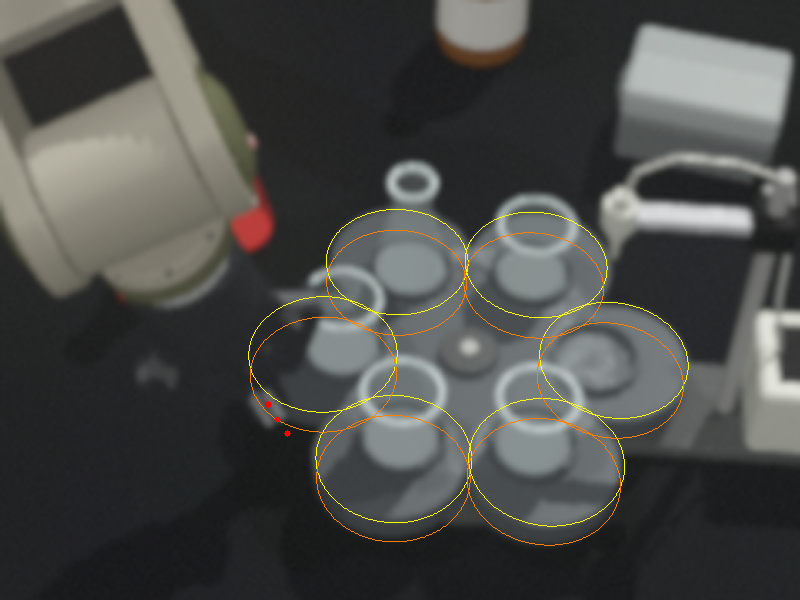

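```bash
python3 - <<'E'
from h import *
from scipy.optimize import least_squares
p=np.array([523.2,-101.9,200.6]);w,x,y,z=[-0.071,0.867,0.476,0.129];M=R.from_quat([x,y,z,w]).as_matrix()
for px in ([230+230*.3,150+130*.3],[230+75*.3,150+232*.3],[230+205*.3,150+262*.3]):
  for yy in (0,-10):
    r=least_squares(lambda v:(proj("scene",p+v[0]*M[:,0]+yy*M[:,1]-v[1]*M[:,2])[0]-px),[0,50]).x; print(yy,r)
a=cv2.imread("pics/g_scene.png")[190:290,240:340]; cv2.imwrite("pics/gz.png",cv2.convertScaleAbs(cv2.resize(a,(600,600),interpolation=cv2.INTER_CUBIC),alpha=2.5))
E
```

```text
0 [ 49.87857498 121.01359521]
-10 [ 50.90478069 109.93140056]
0 [-46.36499582 118.47864595]
-10 [-46.95626297 107.35384885]
0 [ 2.98464916 39.72041436]
-10 [ 3.22275389 27.27200363]
```

View pics/gz.png

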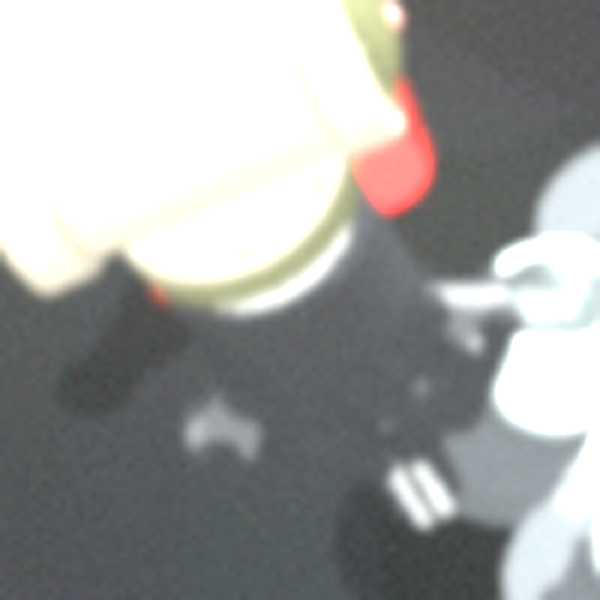

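```bash
cat >> h.py <<'E'
def ang(P):
    d=np.array(P)[:2]-C; return np.hypot(*d),np.degrees(np.arctan2(d[1],d[0]))%360
E
python3 - <<'E'
from h import *
for c,z in (([409,184],138),([414,183],138)): print(ang(atz("scene",[230+c[0]*.3,150+c[1]*.3],z)))
for c in ([543,397],[540,397],[406,393],[403,390]): print(ang(atz("scene",[230+c[0]*.3,150+c[1]*.3],102)))
E
```

```text
(np.float64(83.5979721181121), np.float64(146.95770715927824))
(np.float64(82.91365714038497), np.float64(144.6253407622763))
(np.float64(86.68645699870092), np.float64(327.5976822236044))
(np.float64(85.80011735337014), np.float64(326.50494438563135))
(np.float64(84.72706725536574), np.float64(268.03825968106855))
(np.float64(83.6853824554553), np.float64(266.13901403415014))
```

Emit:
play_rows(
  steps=[
    [[0.0001,0.006,0],[0.0132,0,-0.043]],
    [[0.0001,0.006,0],[0.0132,0,-0.043]],
    [[0.0001,0.006,0],[0.0132,0,-0.043]],
    [[0.0001,0.006,0],[0.0132,0,-0.043]],
    [[0,0,0],[0,0.19,0]],
    [[0,0,0],[0,0,0]],
    [[0.0039,0,0.0019],[0,0,0]],
    [[0.0039,0,0.0019],[0,0,0]],
    [[0.0039,0,0.0019],[0,0,0]],
    [[0,0,0],[0,0,0]],
    [[0,0,0],[0,0,0]],
  ],
)

```text
time_s: 10.95
eef_pos: [548.4, -54.1, 15.8]
ee_rot: [-0.103, 0.862, 0.456, 0.196]
force: [0.4, 0.4, 0.3]
grip_width: 0.002
```

```bash
python3 - <<'E'
from h import *
st(); snap("h"); overlay("h",25.3); 
E
```

```text
t 10.95 pos [548.354 -54.098  15.781] r 118.1 phi 235.33 F [0.395 0.43  0.255] q [-0.548  0.548  1.783  0.594  0.88  -1.921]
toolx [0.509 0.745 0.432] y [ 0.826 -0.564 -0.   ] z [ 0.243  0.356 -0.902]
```

View pics/h_scene_ov.png

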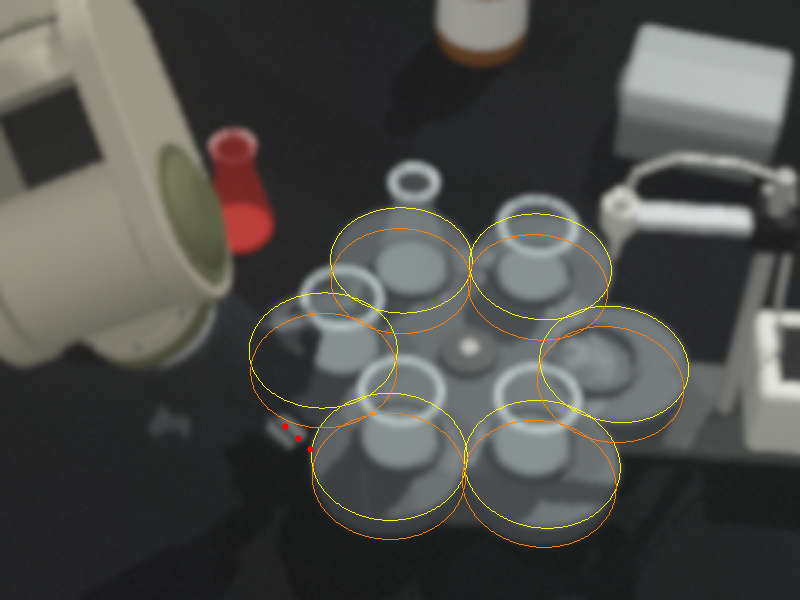

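Emit:
play_rows(
  steps=[
    [[0.0048,0,0.0023],[0,0,0]],
    [[0,0,0],[0,0,0]],
    [[0.0001,-0.0053,0],[-0.0192,0,0.04]],
    [[0.0001,-0.0053,0],[-0.0192,0,0.04]],
    [[0.0001,-0.0053,0],[-0.0192,0,0.04]],
    [[0.0001,-0.0053,0],[-0.0192,0,0.04]],
    [[0.0001,-0.0053,0],[-0.0192,0,0.04]],
    [[0.0001,-0.0053,0],[-0.0192,0,0.04]],
    [[0.0001,-0.0053,0],[-0.0192,0,0.04]],
    [[0.0001,-0.0053,0],[-0.0192,0,0.04]],
    [[0.0001,-0.0053,0],[-0.0192,0,0.04]],
    [[0.0001,-0.0053,0],[-0.0192,0,0.04]],
  ],
)

```text
time_s: 12.25
eef_pos: [521.9, -23.3, 16.0]
ee_rot: [-0.068, 0.929, 0.297, 0.211]
force: [-0.6, -3.0, -1.3]
grip_width: 0.004
```

```bash
python3 - <<'E'
from h import *
st(); snap("i"); overlay("i",17.3); 
for d in cams.tip_of("top","flask_mouth"): print(d,ang(atz("top",d["pixel"],138)))
for d in cams.tip_of("scene","flask_mouth"): print(d,ang(atz("scene",d["pixel"],138)))
E
```

```text
t 12.25 pos [521.907 -23.322  15.975] r 114.7 phi 215.32 F [-0.626 -2.995 -1.343] q [-0.495  0.434  1.992  0.713  0.634 -1.681]
toolx [0.734 0.524 0.432] y [ 0.581 -0.814 -0.   ] z [ 0.352  0.251 -0.902]
{'pixel': [267.5, 221.0], 'p': 0.7} (np.float64(87.84323538199497), np.float64(126.4256370840529))
{'pixel': [263.1, 289.8], 'p': 0.56} (np.float64(235.82835654932853), np.float64(164.95261547820763))
{'pixel': [295.0, 303.1], 'p': 0.47} (np.float64(253.711166520205), np.float64(184.68929048706295))
{'pixel': [297.8, 194.4], 'p': 0.87} (np.float64(195.14248986567387), np.float64(175.18557276304833))
{'pixel': [365.0, 201.8], 'p': 0.86} (np.float64(85.13372599366724), np.float64(126.85034449340459))
```

View pics/i_scene_ov.png

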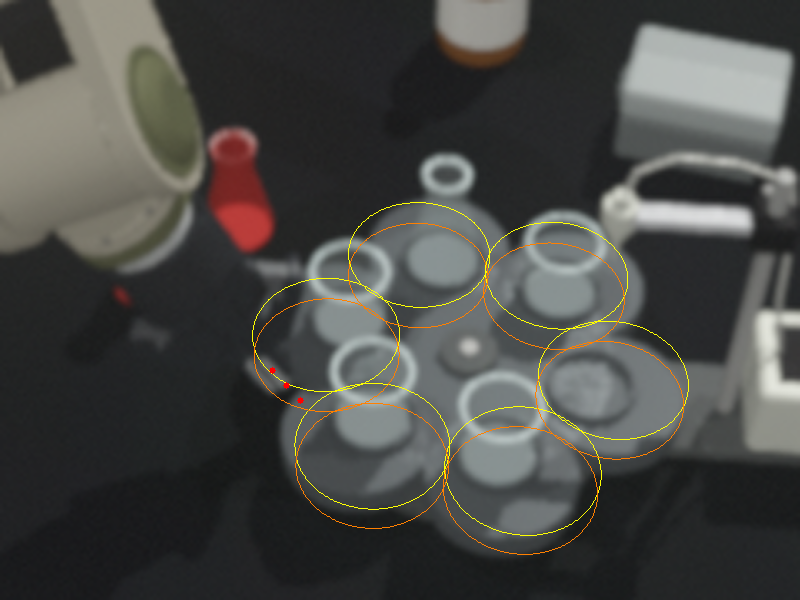

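Emit:
play_rows(
  steps=[
    [[0,0.004,0],[0,0,0]],
    [[-0.0108,0,-0.0052],[0,0,0]],
    [[-0.0108,0,-0.0052],[0,0,0]],
    [[-0.0108,0,-0.0052],[0,0,0]],
    [[-0.0108,0,-0.0052],[0,0,0]],
    [[0,0,0],[0,0,0.19]],
    [[0,0,0],[0,0,0.19]],
    [[0,0,0],[0,0,0.19]],
    [[0,0,0],[0,0,0.19]],
    [[0,0,0],[0,0,0.19]],
    [[0,0,0],[0,0,0.19]],
    [[0,0,0],[0,0,0.19]],
    [[0,0,0],[0,0,0.19]],
    [[0,0,0],[0,0,0.19]],
    [[0,0,0],[0,0,0.19]],
    [[0,0,0],[0,0,0.1]],
    [[0,0,0],[0,0,0]],
    [[0,0,0],[0,0,0]],
  ],
)

```text
time_s: 14.25
eef_pos: [494.5, -47.3, 16.1]
ee_rot: [-0.197, 0.868, -0.444, 0.101]
force: [0.4, 0.3, -0.6]
grip_width: 0.002
```

```bash
python3 - <<'E'
from h import *
st(); snap("j"); overlay("j",6.7); 
E
```

```text
t 14.25 pos [494.504 -47.256  16.114] r 151.0 phi 216.72 F [ 0.434  0.274 -0.556] q [-0.58   0.402  2.049  0.725  0.653 -0.211]
toolx [ 0.585 -0.811  0.001] y [-0.732 -0.528 -0.432] z [ 0.351  0.252 -0.902]
```

View pics/j_scene_ov.png

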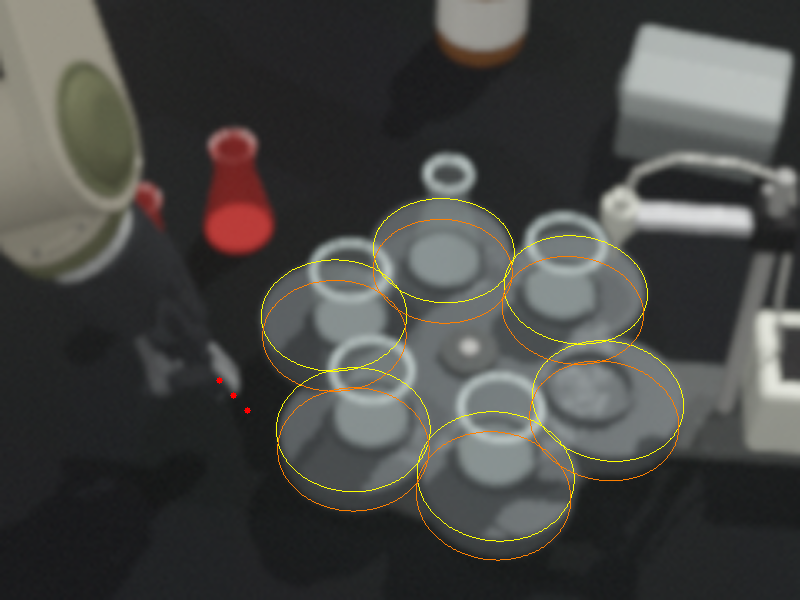

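Emit:
play_rows(
  steps=[
    [[0,-0.0108,0.0052],[0,0,0]],
    [[0,-0.0108,0.0052],[0,0,0]],
    [[0,-0.0108,0.0052],[0,0,0]],
    [[0,-0.0108,0.0052],[0,0,0]],
    [[0,0,0],[0,0,0]],
    [[-0.0053,-0.0001,0],[0,0.0192,0.04]],
    [[-0.0053,-0.0001,0],[0,0.0192,0.04]],
    [[-0.0053,-0.0001,0],[0,0.0192,0.04]],
    [[-0.0053,-0.0001,0],[0,0.0192,0.04]],
    [[-0.0053,-0.0001,0],[0,0.0192,0.04]],
    [[-0.0053,-0.0001,0],[0,0.0192,0.04]],
    [[-0.0053,-0.0001,0],[0,0.0192,0.04]],
    [[-0.0053,-0.0001,0],[0,0.0192,0.04]],
    [[-0.0053,-0.0001,0],[0,0.0192,0.04]],
    [[-0.0053,-0.0001,0],[0,0.0192,0.04]],
    [[-0.0053,-0.0001,0],[0,0.0192,0.04]],
    [[-0.0053,-0.0001,0],[0,0.0192,0.04]],
  ],
)

```text
time_s: 16.05
eef_pos: [503.9, 17.4, 16.1]
ee_rot: [-0.171, 0.755, -0.617, 0.14]
force: [-1.9, -2.1, -1.7]
grip_width: -0.004
```

```bash
cat >> h.py <<'E'
def fm():
    for n in ("top","scene"):
        for d in cams.tip_of(n,"flask_mouth"): print(n,d["p"],d["pixel"],ang(atz(n,d["pixel"],138)))
E
python3 - <<'E'
from h import *
st(); snap("k"); fm(); overlay("k",-12); 
E
```

```text
t 16.05 pos [503.923  17.43   16.103] r 114.5 phi 192.91 F [-1.941 -2.094 -1.737] q [-0.327  0.356  2.128  0.704  0.343  0.412]
toolx [ 0.2  -0.98  0.  ] y [-0.884 -0.18  -0.431] z [ 0.423  0.086 -0.902]
top 0.72 [264.2, 209.6] (np.float64(85.7559407169044), np.float64(105.46860440680025))
top 0.47 [262.1, 288.1] (np.float64(232.81917925288093), np.float64(163.99672312408563))
scene 0.86 [377.6, 201.0] (np.float64(88.33789946911541), np.float64(108.22404584742686))
scene 0.75 [373.8, 227.8] (np.float64(7.718578100335156), np.float64(87.80599061074884))
scene 0.57 [268.6, 209.2] (np.float64(232.90495901674868), np.float64(193.41410022021475))
scene 0.56 [297.8, 193.4] (np.float64(197.08867892733502), np.float64(174.42984734359422))
```

View pics/k_scene_ov.png

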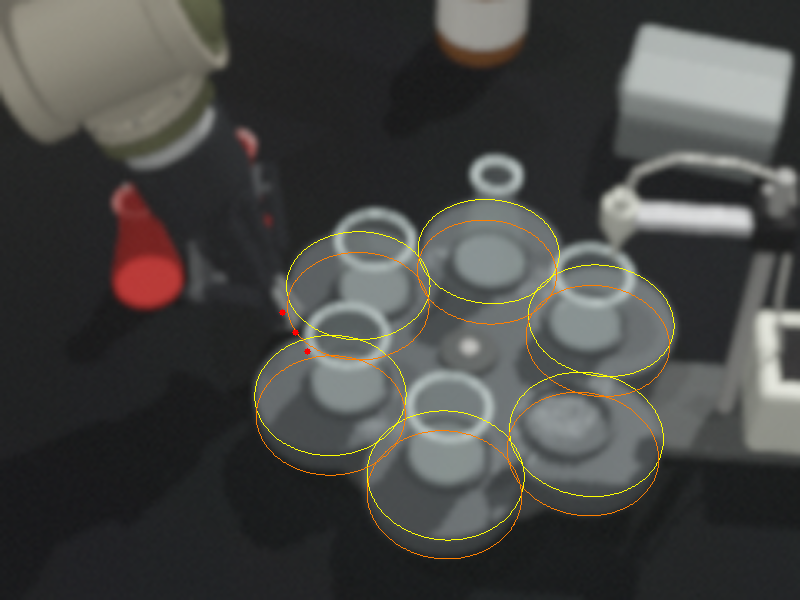

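Emit:
play_rows(
  steps=[
    [[-0.0053,-0.0001,0],[0,0.0192,0.04]],
    [[-0.0053,-0.0001,0],[0,0.0192,0.04]],
    [[-0.0053,-0.0001,0],[0,0.0192,0.04]],
    [[-0.0053,-0.0001,0],[0,0.0192,0.04]],
    [[-0.0053,-0.0001,0],[0,0.0192,0.04]],
    [[-0.0053,-0.0001,0],[0,0.0192,0.04]],
    [[-0.0053,-0.0001,0],[0,0.0192,0.04]],
    [[-0.0053,-0.0001,0],[0,0.0192,0.04]],
    [[-0.0053,-0.0001,0],[0,0.0192,0.04]],
    [[-0.0053,-0.0001,0],[0,0.0192,0.04]],
  ],
)

```text
time_s: 17.25
eef_pos: [503.0, 56.6, 16.3]
ee_rot: [0.144, -0.638, 0.738, -0.167]
force: [-2.2, -1.3, -0.2]
grip_width: 0.0
```

```bash
python3 - <<'E'
from h import *
st(); snap("l"); fm(); overlay("l",-32.5); 
E
```

```text
t 17.25 pos [503.04   56.614  16.341] r 113.3 phi 173.10 F [-2.206 -1.339 -0.204] q [-0.11   0.364  2.113 -0.074  0.22   1.675]
toolx [-0.145 -0.989  0.001] y [-0.893  0.131 -0.431] z [ 0.426 -0.063 -0.902]
top 0.65 [264.9, 199.4] (np.float64(84.18601182982312), np.float64(86.94157873312525))
top 0.53 [296.9, 302.0] (np.float64(251.01378555405947), np.float64(185.74355300678045))
top 0.4 [287.6, 184.0] (np.float64(59.65752525300761), np.float64(30.249342547820554))
scene 0.98 [271.3, 211.8] (np.float64(224.45465876548144), np.float64(194.91847431912223))
scene 0.61 [390.3, 204.9] (np.float64(86.55528084261753), np.float64(88.49179986745449))
scene 0.52 [373.3, 163.0] (np.float64(215.77386717935443), np.float64(115.41074235536277))
```

View pics/l_scene_ov.png

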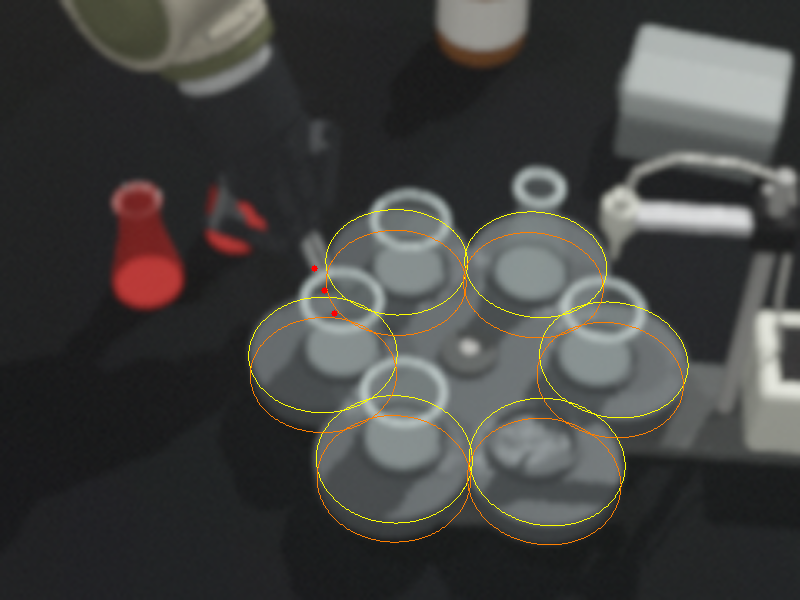

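Emit:
play_rows(
  steps=[
    [[0.004,0,0],[0,0,0]],
    [[0.004,0,0],[0,0,0]],
    [[0,-0.007,-0.0144],[0,0,0]],
    [[0,-0.007,-0.0144],[0,0,0]],
    [[0,-0.007,-0.0144],[0,0,0]],
    [[0,-0.007,-0.0144],[0,0,0]],
    [[0,-0.007,-0.0144],[0,0,0]],
    [[0,0,0],[0,0,-0.19]],
    [[0,0,0],[0,0,-0.19]],
    [[0,0,0],[0,0,-0.19]],
    [[0,0,0],[0,0,-0.19]],
    [[0,0,0],[0,0,-0.19]],
    [[0,0,0],[0,0,-0.19]],
    [[0,0,0],[0,0,-0.19]],
    [[0,0,0],[0,0,-0.19]],
    [[0,0,0],[0,0,-0.19]],
    [[0,0,0],[0,0,-0.19]],
  ],
)

```text
time_s: 19.15
eef_pos: [503.3, 50.5, 76.9]
ee_rot: [0.008, 0.969, -0.105, 0.222]
force: [1.1, -0.5, -0.2]
grip_width: -0.002
```

Emit:
play_rows(
  steps=[
    [[0,0,0],[0,0,-0.19]],
    [[0,0,0],[0,0,-0.19]],
    [[0,0,0],[0,0,-0.19]],
    [[0,0,0],[0,0,-0.19]],
    [[0,0,0],[0,0,-0.19]],
    [[0,0,0],[0,0,-0.19]],
    [[0,0,0],[0,0,-0.19]],
    [[0,0,0],[0,0,-0.19]],
    [[0,0,0],[0,0,-0.19]],
    [[0,0,0],[0,0,-0.19]],
    [[0,0,0],[0,0,-0.19]],
    [[0,0,0],[0,0,0]],
    [[0,0,0],[0,0,0]],
  ],
)

```text
time_s: 20.45
eef_pos: [503.3, 50.6, 76.8]
ee_rot: [0.167, 0.741, 0.634, 0.146]
force: [0.1, 0.4, -0.3]
grip_width: -0.004
```

```bash
python3 - <<'E'
from h import *
st(); snap("m"); fm(); overlay("m",-32.5); 
E
```

```text
t 20.45 pos [503.255  50.647  76.846] r 112.5 phi 176.10 F [ 0.112  0.402 -0.316] q [-0.127  0.227  2.074 -0.02   0.394 -1.525]
toolx [0.154 0.988 0.005] y [ 0.891 -0.141  0.432] z [ 0.428 -0.063 -0.902]
top 0.81 [265.4, 198.2] (np.float64(83.52479588012802), np.float64(84.62156758641098))
top 0.5 [295.1, 303.3] (np.float64(254.1964789155814), np.float64(184.74699128929353))
scene 0.69 [271.7, 209.3] (np.float64(226.1791049726902), np.float64(193.0324675847095))
scene 0.63 [390.2, 205.2] (np.float64(85.60927622521261), np.float64(88.34283215002046))
scene 0.53 [209.9, 419.4] (np.float64(500.6723068501153), np.float64(264.6125958670328))
```

View pics/m_scene_ov.png

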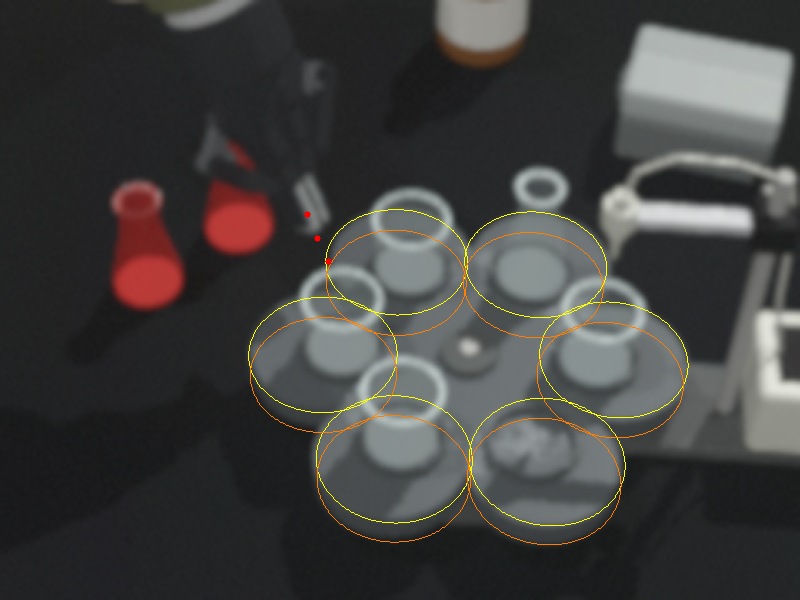

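Emit:
play_rows(
  steps=[
    [[0,-0.007,0.0144],[0,0,0]],
    [[0,-0.007,0.0144],[0,0,0]],
    [[0,-0.007,0.0144],[0,0,0]],
    [[0,-0.007,0.0144],[0,0,0]],
    [[0,-0.007,0.0144],[0,0,0]],
    [[0,0,0],[0,0,0]],
    [[0.0053,0.0001,0],[0,-0.0192,0.04]],
    [[0.0053,0.0001,0],[0,-0.0192,0.04]],
    [[0.0053,0.0001,0],[0,-0.0192,0.04]],
    [[0.0053,0.0001,0],[0,-0.0192,0.04]],
    [[0.0053,0.0001,0],[0,-0.0192,0.04]],
    [[0.0053,0.0001,0],[0,-0.0192,0.04]],
    [[0.0053,0.0001,0],[0,-0.0192,0.04]],
    [[0.0053,0.0001,0],[0,-0.0192,0.04]],
    [[0.0053,0.0001,0],[0,-0.0192,0.04]],
    [[0.0053,0.0001,0],[0,-0.0192,0.04]],
  ],
)

```text
time_s: 22.25
eef_pos: [514.7, 88.6, 17.3]
ee_rot: [0.19, 0.84, 0.496, 0.113]
force: [-3.2, 0.2, 1.0]
grip_width: -0.004
```

```bash
python3 - <<'E'
from h import *
st(); snap("n"); fm(); overlay("n",-47); 
E
```

```text
t 22.25 pos [514.652  88.556  17.259] r 110.7 phi 155.69 F [-3.218  0.228  0.955] q [ 0.076  0.432  1.989 -0.627  0.411 -0.452]
toolx [0.482 0.876 0.001] y [ 0.791 -0.435  0.431] z [ 0.378 -0.206 -0.903]
top 0.68 [295.3, 305.2] (np.float64(258.82393105363747), np.float64(184.87594075122286))
top 0.66 [268.4, 188.7] (np.float64(85.52602922700896), np.float64(66.45551813604462))
top 0.47 [264.6, 289.1] (np.float64(232.94195889095425), np.float64(165.6513124951458))
scene 0.97 [299.3, 194.1] (np.float64(192.90523275149715), np.float64(174.39970376191317))
scene 0.65 [271.1, 208.3] (np.float64(228.55959654987302), np.float64(192.4001677186696))
scene 0.61 [398.2, 211.7] (np.float64(80.35340375558097), np.float64(70.98106231180667))
```

View pics/n_scene_ov.png

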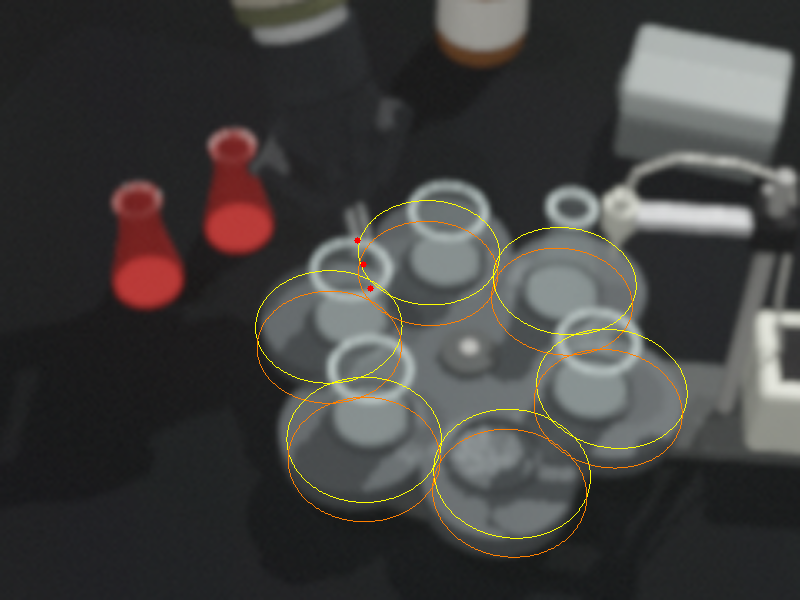

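Emit:
play_rows(
  steps=[
    [[0.0053,0,0],[0,-0.0192,0.04]],
    [[0.0053,0,0],[0,-0.0192,0.04]],
    [[0.0053,0,0],[0,-0.0192,0.04]],
    [[0.0053,0,0],[0,-0.0192,0.04]],
    [[0.0053,0,0],[0,-0.0192,0.04]],
    [[0.0053,0,0],[0,-0.0192,0.04]],
    [[0.0053,0,0],[0,-0.0192,0.04]],
    [[0.0053,0,0],[0,-0.0192,0.04]],
    [[0.0053,0,0],[0,-0.0192,0.04]],
    [[0.0053,0,0],[0,-0.0192,0.04]],
    [[0.0053,0,0],[0,-0.0192,0.04]],
    [[0.0053,0,0],[0,-0.0192,0.04]],
    [[0.0053,0,0],[0,-0.0192,0.04]],
    [[0.0053,0,0],[0,-0.0192,0.04]],
    [[0.0053,0,0],[0,-0.0192,0.04]],
    [[0.0053,0,0],[0,-0.0192,0.04]],
  ],
)

```text
time_s: 24.05
eef_pos: [559.1, 134.3, 17.3]
ee_rot: [0.213, 0.944, 0.246, 0.056]
force: [-3.5, 1.1, 1.8]
grip_width: -0.0
```

```bash
python3 - <<'E'
from h import *
st(); snap("o"); fm(); overlay("o",-24.5); overlay("o",-24.5,(220,130,160,120),"top")
E
```

```text
t 24.05 pos [559.131 134.302  17.28 ] r 107.3 phi 121.69 F [-3.543  1.141  1.755] q [ 0.24   0.628  1.625 -0.584  0.85   0.113]
toolx [0.872 0.489 0.001] y [ 0.441 -0.788  0.43 ] z [ 0.212 -0.375 -0.903]
top 0.83 [284.6, 174.4] (np.float64(87.18153493117504), np.float64(27.824022288051953))
top 0.77 [294.5, 305.0] (np.float64(258.3606718069709), np.float64(184.43818499320935))
top 0.59 [266.2, 291.0] (np.float64(236.0513387882087), np.float64(166.96564823531105))
scene 0.75 [412.5, 227.8] (np.float64(86.58473198604527), np.float64(33.236839635560166))
scene 0.68 [271.7, 210.7] (np.float64(224.70270987317838), np.float64(194.05561155439918))
scene 0.56 [299.4, 194.6] (np.float64(191.74396094724673), np.float64(174.7460107603794))
```

View pics/o_scene_ov.png

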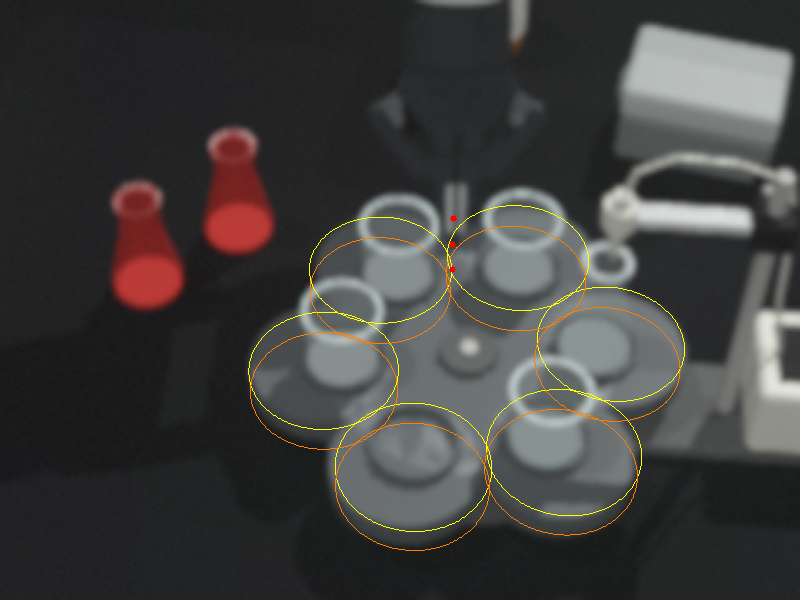

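View pics/o_top_ov.png

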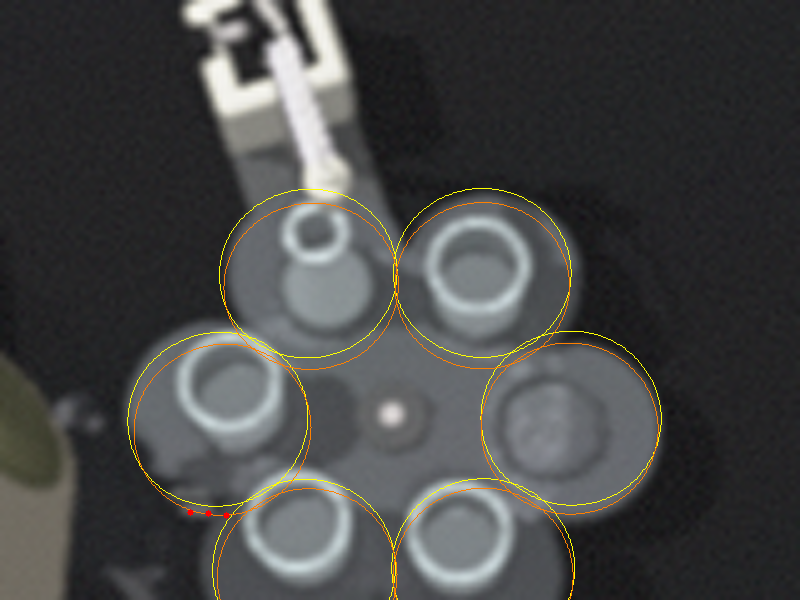

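```bash
python3 - <<'E'
from h import *
print(atz("top",[220+316/5-.4,130+234/5-.4],138),ang(atz("top",[220+316/5-.4,130+234/5-.4],138)))
s=[230+609*.3-.35,150+262*.3-.35];print(s,atz("scene",s,138),ang(atz("scene",s,138)))
print(tri(s,[220+316/5-.4,130+234/5-.4]))
t=np.array([693.3,77.9]);print("tip",ang(t))
for n in("scene","top"): print(n,proj(n,[[*t,156]]),proj(n,[[*t,138]]))
E
```

```text
[686.67097974  87.78552608 138.        ] (np.float64(84.08954574042889), np.float64(32.18083961402883))
[412.34999999999997, 228.25] [688.15072886  89.1170172  138.        ] (np.float64(86.05177325035785), np.float64(32.406444067598066))
(array([687.51302979,  88.38894324, 137.88498347]), np.float64(1.875162729635892))
tip (np.float64(85.26927934490823), np.float64(24.160342154069813))
scene [[413.44516765 226.86694772]] [[412.48722131 232.59735204]]
top [[286.37628551 171.87004847]] [[286.8277173  174.34128131]]
```

Emit:
play_rows(
  steps=[
    [[0.0051,0,0],[0,-0.0192,0.04]],
    [[0.0051,0,0],[0,-0.0192,0.04]],
    [[0.0051,0,0],[0,-0.0192,0.04]],
    [[0.0025,0,0],[0,-0.0096,0.02]],
    [[0,0,0],[0,0,0]],
    [[0,0,0],[0,0,0]],
  ],
)

```text
time_s: 24.85
eef_pos: [570.9, 140.2, 17.3]
ee_rot: [0.216, 0.957, 0.19, 0.044]
force: [0.3, -0.5, 0.5]
grip_width: -0.002
```

```bash
python3 - <<'E'
from h import *
st(); snap("p"); fm()
a=cv2.imread("pics/p_top.png")[130:210,245:325]; cv2.imwrite("pics/pA.png",cv2.resize(a,(600,600),interpolation=cv2.INTER_CUBIC))
b=cv2.imread("pics/p_scene.png")[180:280,370:470]; cv2.imwrite("pics/pB.png",cv2.resize(b,(600,600),interpolation=cv2.INTER_CUBIC))
E
```

```text
t 24.85 pos [570.884 140.191  17.281] r 106.9 phi 114.66 F [ 0.3   -0.526  0.519] q [ 0.25   0.675  1.535 -0.555  0.942  0.193]
toolx [0.924 0.382 0.001] y [ 0.344 -0.834  0.43 ] z [ 0.166 -0.397 -0.903]
top 0.8 [285.6, 173.6] (np.float64(88.29546914942881), np.float64(25.723407386138554))
top 0.64 [265.3, 285.9] (np.float64(224.9600494278939), np.float64(165.34266848857163))
top 0.64 [296.5, 304.3] (np.float64(256.6226539498452), np.float64(185.5259050607633))
scene 0.91 [271.3, 210.4] (np.float64(225.86669052532), np.float64(193.89272968178102))
scene 0.73 [412.5, 231.8] (np.float64(85.35949212115331), np.float64(25.675105143545398))
scene 0.64 [297.4, 190.9] (np.float64(202.87138448820917), np.float64(172.74440512792842))
```

View pics/pA.png

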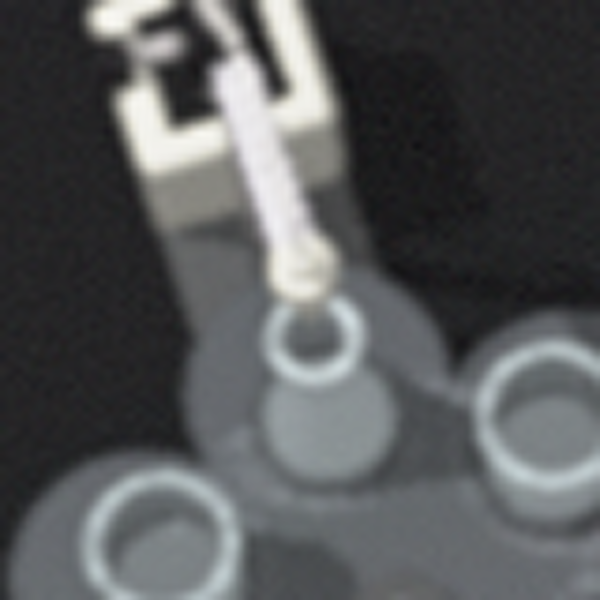

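View pics/pB.png

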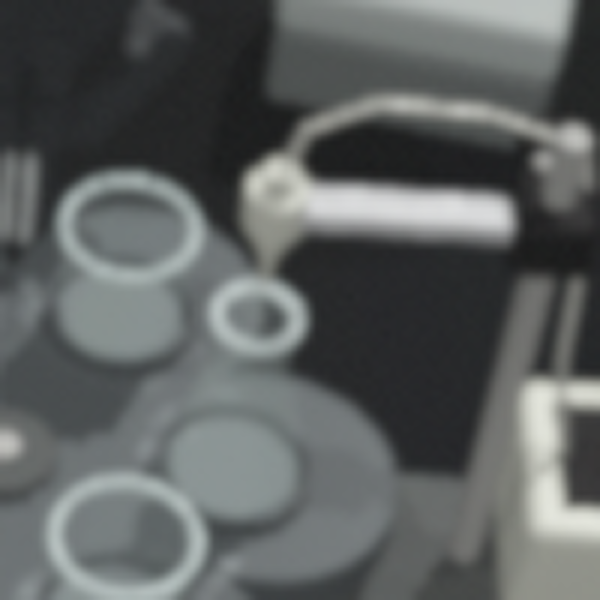

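```bash
python3 - <<'E'
from h import *
ims=[]
for nm in ("scene0","o_scene","p_scene","n_scene"):
    im=cv2.imread(f"pics/{nm}.png")[205:245,395:435]
    im=cv2.convertScaleAbs(cv2.resize(im,(400,400),interpolation=cv2.INTER_NEAREST),alpha=1.5)
    for a,col in ((23,(0,0,255)),(24.3,(0,255,0)),(26,(255,0,0))):
        r=np.radians(a);v=proj("scene",[[C[0]+85*np.cos(r),C[1]+85*np.sin(r),156]])[0]
        cv2.circle(im,tuple(int(k) for k in (v-[395,205]+.5)*10),3,col,-1)
    ims.append(im)
cv2.imwrite("pics/tz.png",cv2.resize(np.vstack([np.hstack(ims[:2]),np.hstack(ims[2:])]),(600,600),interpolation=cv2.INTER_AREA))
ims=[]
for nm in ("top0","o_top","p_top","n_top"):
    im=cv2.imread(f"pics/{nm}.png")[155:195,265:305]
    im=cv2.convertScaleAbs(cv2.resize(im,(400,400),interpolation=cv2.INTER_NEAREST),alpha=1.5)
    for a,col in ((23,(0,0,255)),(24.3,(0,255,0)),(26,(255,0,0))):
        r=np.radians(a);v=proj("top",[[C[0]+85*np.cos(r),C[1]+85*np.sin(r),156]])[0]
        cv2.circle(im,tuple(int(k) for k in (v-[265,155]+.5)*10),3,col,-1)
    ims.append(im)
cv2.imwrite("pics/tz2.png",cv2.resize(np.vstack([np.hstack(ims[:2]),np.hstack(ims[2:])]),(600,600),interpolation=cv2.INTER_AREA))
E
```

```text
(no output)
```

View pics/tz.png

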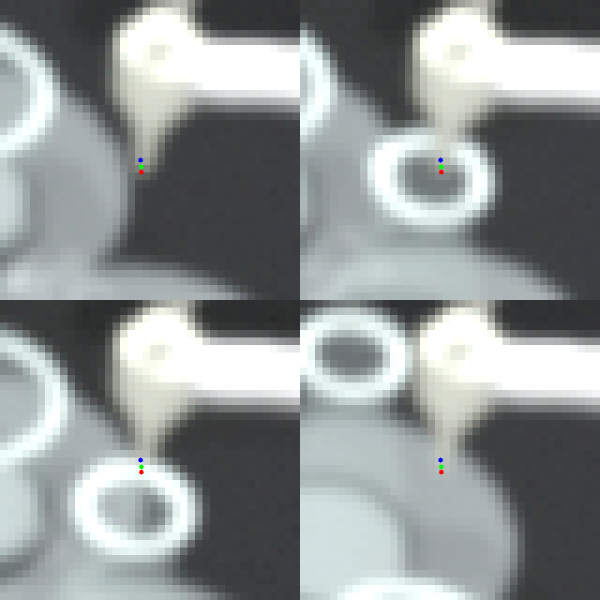

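View pics/tz2.png

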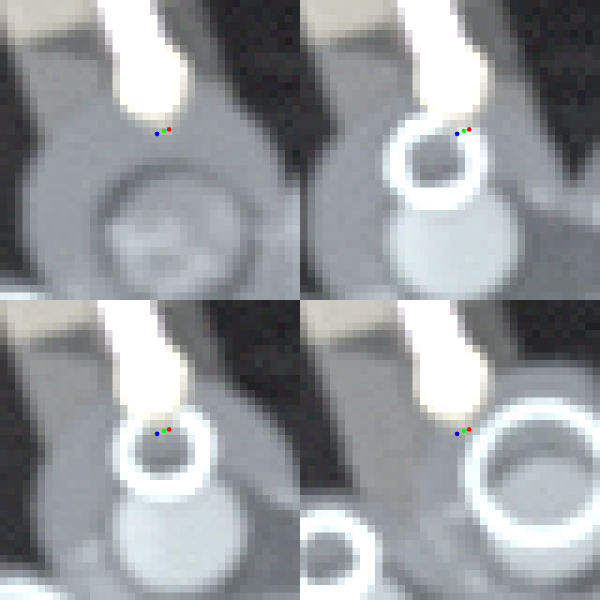

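```bash
python3 - <<'E'
from h import *
for n,t,m in (("top",[285.4,171.0],[286.3,174.8]),("scene",[414.2,227.2],[412.6,232.2])):
    T,Mo=atz(n,t,156),atz(n,m,138); print(n,T,ang(T),Mo,ang(Mo),(T-Mo)[:2])
print(tri([414.2,227.2],[285.4,171.0]),tri([412.6,232.2],[286.3,174.8]))
# ellipse fit of mouth ring
for n,(x0,y0,w,h) in (("top",(276,164,20,20)),("scene",(400,222,24,20))):
    im=cv2.imread(f"pics/p_{n}.png")[y0:y0+h,x0:x0+w]; g=cv2.cvtColor(im,cv2.COLOR_BGR2GRAY); print(g)
E
```

```text
top [695.43083125  80.66309059 156.        ] (np.float64(88.35975428644942), np.float64(25.229627462045027)) [691.91071438  79.14031268 138.        ] (np.float64(84.52644244686273), np.float64(25.312951165458745)) [3.52011687 1.52277791]
scene [695.05129562  77.80073833 156.        ] (np.float64(86.83029438535979), np.float64(23.627592231926112)) [693.06500926  79.04640671 138.        ] (np.float64(85.53171399210068), np.float64(24.925475904954588)) [ 1.98628636 -1.24566839]
(array([695.23792048,  80.23247417, 154.25447884]), np.float64(1.9727473588095614)) (array([692.57844156,  79.48436435, 137.09624928]), np.float64(0.79118543666439))
[[102  99  91  91 138 212 237 237 228 221 215 208 200 166 112  77  70  68
   58  42]
 [101  99  91  93 142 213 236 235 228 222 207 191 187 159 116  89  83  80
   70  53]
 [101 101  93  94 140 214 238 229 216 205 192 183 175 153 122 101  96  94
   89  69]
 [101 100  96  96 133 201 233 233 224 219 211 195 176 145 118 104 101 101
   99  86]
 [ 98  99  98  98 117 167 214 231 233 233 228 206 169 137 116 105 103 104
  102 101]
 [101 101 104 100 105 132 171
[... 2567 characters left out ...]
01 101 107 118 143 169 181 176 162 149 139 125 110 100 105 125 151
  170 166 131  79  47  41]
 [104 100 104 110 114 127 150 169 177 177 171 161 147 137 134 140 154 164
  163 143 103  61  45  41]
 [ 95  99 110 116 115 118 131 148 162 172 175 172 167 162 160 159 161 157
  140 108  71  47  42  41]
 [ 94 104 114 119 117 117 122 130 141 151 157 160 161 160 157 151 144 128
  104  72  50  42  41  40]
 [100 110 115 118 118 119 122 125 128 131 132 133 133 133 129 124 113  96
   74  52  42  41  40  42]
 [105 111 114 117 120 122 125 125 124 120 115 112 109 106 104 100  93  79
   63  47  42  42  41  41]
 [108 111 115 119 125 127 128 127 122 117 113 109 106 103 101  97  92  81
   65  52  45  44  42  40]]
```

Emit:
play_rows(
  steps=[
    [[0.0009,0,0],[0,-0.0034,0.007]],
    [[0.0009,0,0],[0,-0.0034,0.007]],
    [[0,0,0],[0,0,0]],
    [[0,0,0],[0,0,0]],
    [[-0.002,0,0],[0,0,0]],
    [[-0.004,0,0],[0,0,0]],
    [[-0.003,0,0],[0,0,0]],
    [[0,0.007,-0.0144],[0,0,0]],
    [[0,0.007,-0.0144],[0,0,0]],
    [[0,0.007,-0.0144],[0,0,0]],
    [[0,0.007,-0.0144],[0,0,0]],
    [[0,0.007,-0.0144],[0,0,0]],
    [[0,0.007,-0.0144],[0,0,0]],
    [[0,0.007,-0.0144],[0,0,0]],
    [[0,0.007,-0.0144],[0,0,0]],
    [[0,0,0],[0,0,0]],
    [[0,0,0],[0,0,0]],
  ],
)

```text
time_s: 26.75
eef_pos: [565.8, 137.4, 113.3]
ee_rot: [0.217, 0.958, 0.184, 0.042]
force: [0.4, 0.4, -0.7]
grip_width: -0.0
```

```bash
python3 - <<'E'
from h import *
st(); snap("q"); fm()
a=cv2.imread("pics/q_top.png")[155:195,265:305]; b=cv2.imread("pics/q_scene.png")[205:245,395:435]
cv2.imwrite("pics/qz.png",np.hstack([cv2.convertScaleAbs(cv2.resize(i,(400,400),interpolation=cv2.INTER_CUBIC),alpha=1.3) for i in (a,b)]))
E
```

```text
t 26.75 pos [565.776 137.401 113.257] r 106.7 phi 117.78 F [ 0.431  0.446 -0.745] q [ 0.248  0.537  1.482 -0.495  1.113  0.089]
toolx [0.929 0.37  0.001] y [ 0.334 -0.839  0.43 ] z [ 0.16  -0.399 -0.903]
top 0.75 [264.8, 291.2] (np.float64(237.63047101257453), np.float64(166.21300597435092))
top 0.6 [460.4, 269.5] (np.float64(443.94058906204594), np.float64(252.7347602045394))
top 0.51 [298.1, 304.9] (np.float64(258.12709130268667), np.float64(186.4002707701426))
scene 0.95 [297.5, 192.9] (np.float64(198.6383053961395), np.float64(174.16767283285432))
scene 0.85 [413.1, 229.0] (np.float64(87.33572690585608), np.float64(30.950970424972365))
scene 0.8 [268.7, 210.1] (np.float64(231.73803773343738), np.float64(194.03942918070166))
```

View pics/qz.png

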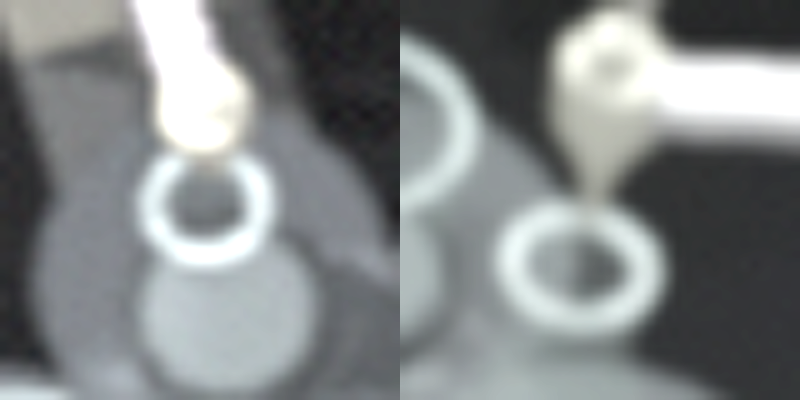

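View pics/q_scene.png

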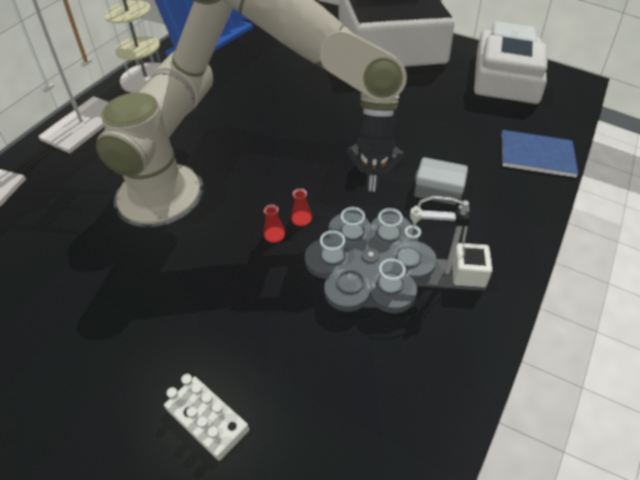

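```bash
cat >> h.py <<'E'
from scipy.ndimage import map_coordinates
from scipy.optimize import minimize
def ringfit(name,n,c0,z=138,rad=14.2):
    g=cv2.cvtColor(cv2.imread(f"pics/{name}_{n}.png" if name!="0" else f"pics/{n}0.png"),cv2.COLOR_BGR2GRAY).astype(float)
    t=np.arange(0,2*np.pi,.1)
    def f(v):
        P=lambda r:proj(n,np.stack([v[0]+r*np.cos(t),v[1]+r*np.sin(t),0*t+z],1))
        s=lambda r:np.mean(np.minimum(map_coordinates(g,P(r)[:,::-1].T,order=1),200))
        return -(s(rad)-.5*s(rad-6)-.5*s(rad+6))
    best=min(((f((c0[0]+a,c0[1]+b)),c0[0]+a,c0[1]+b) for a in range(-8,9,2) for b in range(-8,9,2)))
    r=minimize(f,best[1:],method="Nelder-Mead",options=dict(xatol=.05,fatol=.01));return r.x,ang(r.x),-r.fun
E
python3 - <<'E'
from h import *
for nm in ("p","q"):
    for n in ("top","scene"): print(nm,n,ringfit(nm,n,(692,79)))
    # beakers
    for n in ("top","scene"):
        for k in (-35.5,84.5,144.5,204.5):
            a=np.radians(k); print("  bk",k,n,ringfit(nm,n,C+85*np.array([np.cos(a),np.sin(a)]),102,24))
E
```

```text
p top (array([693.30780731,  79.24694404]), (np.float64(85.83644814464361), np.float64(24.978564836556735)), np.float64(60.907632661663385))
p scene (array([692.85790995,  78.88670183]), (np.float64(85.27661812964202), np.float64(24.886809321488467)), np.float64(60.93316350838654))
  bk -35.5 top (array([684.66083612,  -5.5000325 ]), (np.float64(84.47173731647247), np.float64(324.9593878718755)), np.float64(60.4031565552524))
  bk 84.5 top (array([623.41662917, 128.54011922]), (np.float64(85.90567509346383), np.float64(84.71241073373405)), np.float64(58.03620930316413))
  bk 144.5 top (array([546.07689782,  93.2801895 ]), (np.float64(85.7185194274657), np.float64(144.0857900054998)), np.float64(66.01768184008273))
  bk 204.5 top (array([537.93311932,   8.65330131]), (np.float64(84.83110685108564), np.float64(203.88381448086156)), np.float64(64.911194973209))
  bk -35.5 scene (array([684.28922484,  -5.6166853 ]), (np.float64(84.23502563341476), np.float64(324.74929583542047)), np.float64(51.72611963052577))
  bk 84.5 scene (array([623.57328791, 128.50289207]), (np.float64(85.883191195
[... 503 characters left out ...]
5*s(rad-6)-.5*s(rad+6))
                       ~^^^^^^^
  File "h.py", line 55, in <lambda>
    s=lambda r:np.mean(np.minimum(map_coordinates(g,P(r)[:,::-1].T,order=1),200))
                                                    ~^^^
  File "h.py", line 54, in <lambda>
    P=lambda r:proj(n,np.stack([v[0]+r*np.cos(t),v[1]+r*np.sin(t),0*t+z],1))
               ~~~~^^^^^^^^^^^^^^^^^^^^^^^^^^^^^^^^^^^^^^^^^^^^^^^^^^^^^^^^^
  File "h.py", line 14, in proj
    K,d,Rm,o=cam(n);P=np.atleast_2d(np.array(P,float))
             ~~~^^^
  File "h.py", line 5, in cam
    c=cams.camera_info(n);K=np.array([[c["fx"],0,c["cx"]],[0,c["fy"],c["cy"]],[0,0,1]])
ValueError: time passes only in moves, steps and waits
```

```bash
sed -i 's/^def cam(n):/import functools\n@functools.lru_cache(None)\ndef cam(n):/' h.py; python3 - <<'E'
from h import *
print(ctrl.sense()["time_s"])
for nm in ("p","q"):
    for n in ("top","scene"): print(nm,n,ringfit(nm,n,(692,80)))
Cs=[]
for nm in ("q",):
    for n in ("top","scene"):
        for k in (-35.5,84.5,144.5,204.5):
            a=np.radians(k); x=ringfit(nm,n,C+85*np.array([np.cos(a),np.sin(a)]),102,24);Cs.append(x[0]); print("  bk",k,n,x)
E
```

```text
26.95
p top (array([693.30117627,  79.21632171]), (np.float64(85.81750979256579), np.float64(24.96190174633836)), np.float64(60.9077681369851))
p scene (array([692.86263564,  78.91979445]), (np.float64(85.29483586998195), np.float64(24.90563879220965)), np.float64(60.932194561569474))
q top (array([691.94284923,  82.16626241]), (np.float64(85.89240542176157), np.float64(27.12878893875648)), np.float64(61.08565036554448))
q scene (array([691.55497181,  81.6791418 ]), (np.float64(85.32546365628463), np.float64(26.956442032649978)), np.float64(61.45088780114626))
  bk -35.5 top (array([686.11002695,  -2.954782  ]), (np.float64(84.24736134747181), np.float64(326.9429090390288)), np.float64(61.80546029250696))
  bk 84.5 top (array([620.35455274, 128.70673526]), (np.float64(85.84410959334858), np.float64(86.75814858260566)), np.float64(59.78158071130239))
  bk 144.5 top (array([544.46853119,  90.5052437 ]), (np.float64(85.45301481432186), np.float64(146.22573018603782)), np.float64(63.78673163685431))
  bk 204.5 top (array([539.38512964,   5.74842419]), (np.float64(84.74168626007737), np.float64(206.07770785315267)), np.float64(67.4165486759434))
  bk -35.5 scene (array([686.08370045,  -2.99729743]), (np.float64(84.2485022995148), np.float64(326.9089092341669)), np.float64(50.6274079543589))
  bk 84.5 scene (array([620.41065292, 129.01990456]), (np.float64(86.15995875590988), np.float64(86.73267905638241)), np.float64(50.76736634494414))
  bk 144.5 scene (array([544.4119205,  91.1572782]), (np.float64(85.86406985129608), np.float64(145.88506450989277)), np.float64(52.58425233224949))
  bk 204.5 scene (array([538.98101799,   6.00724711]), (np.float64(84.99187240516386), np.float64(205.80123310239404)), np.float64(58.60429963499471))
```

Emit:
play_rows(
  steps=[
    [[0,-0.0072,-0.0035],[0,0,0]],
    [[0,-0.007,0.0144],[0,0,0]],
    [[0,-0.007,0.0144],[0,0,0]],
    [[0,-0.007,0.0144],[0,0,0]],
    [[0,-0.007,0.0144],[0,0,0]],
    [[0,-0.007,0.0144],[0,0,0]],
    [[0,-0.007,0.0144],[0,0,0]],
    [[0,-0.007,0.0144],[0,0,0]],
    [[0,-0.007,0.0144],[0,0,0]],
    [[0,0,0],[0,0,0]],
    [[0.0026,0,0],[0,-0.0096,0.02]],
    [[0.0026,0,0],[0,-0.0096,0.02]],
    [[0.0026,0,0],[0,-0.0096,0.02]],
    [[0.0026,0,0],[0,-0.0096,0.02]],
    [[0.0026,0,0],[0,-0.0096,0.02]],
    [[0,0,0],[0,0,0]],
    [[0,0,0],[0,0,0]],
  ],
)

```text
time_s: 28.65
eef_pos: [572.8, 147.1, 17.4]
ee_rot: [0.218, 0.965, 0.142, 0.033]
force: [-1.1, 0.3, -0.2]
grip_width: -0.002
```

```bash
python3 - <<'E'
from h import *
st(); snap("r")
for n in ("top","scene"): print(n,ringfit("r",n,(692,80)))
E
```

```text
t 28.65 pos [572.806 147.096  17.382] r 112.5 phi 112.30 F [-1.096  0.308 -0.189] q [ 0.263  0.705  1.478 -0.532  1.013  0.269]
toolx [0.958 0.288 0.001] y [ 0.26  -0.864  0.43 ] z [ 0.125 -0.412 -0.903]
top (array([693.723,  78.677]), (np.float64(85.97483766005126), np.float64(24.517264115434205)), np.float64(61.150366316593164))
scene (array([693.292,  78.034]), (np.float64(85.31669212317502), np.float64(24.244385436470473)), np.float64(61.36899318018318))
```

Emit:
play_rows(
  steps=[
    [[-0.0008,-0.004,-0.0019],[0,0,0]],
    [[0,-0.009,-0.0043],[0,0,0]],
    [[0,-0.009,-0.0043],[0,0,0]],
    [[0,-0.009,-0.0043],[0,0,0]],
    [[0,-0.009,-0.0043],[0,0,0]],
    [[0,-0.009,-0.0043],[0,0,0]],
    [[0,-0.009,-0.0043],[0,0,0]],
    [[0,0.007,-0.0144],[0,0,0]],
    [[0,0.007,-0.0144],[0,0,0]],
    [[0,0.007,-0.0144],[0,0,0]],
    [[0,0.007,-0.0144],[0,0,0]],
    [[0,0.007,-0.0144],[0,0,0]],
    [[0,0.007,-0.0144],[0,0,0]],
    [[0,0.007,-0.0144],[0,0,0]],
    [[0,0.007,-0.0144],[0,0,0]],
    [[0,0,0],[0,0,0]],
    [[0,0,0],[0,0,0]],
    [[0,0,0],[0,0,0]],
  ],
)

```text
time_s: 30.55
eef_pos: [558.0, 192.2, 112.7]
ee_rot: [0.218, 0.965, 0.142, 0.032]
force: [0.1, 1.0, 0.0]
grip_width: 0.001
```

```bash
python3 - <<'E'
from h import *
st(); snap("s")
for n in ("top","scene"): print(n,ringfit("s",n,(692,80)))
a=cv2.imread("pics/s_top.png")[155:195,265:305]; b=cv2.imread("pics/s_scene.png")[205:245,395:435]
cv2.imwrite("pics/sz.png",np.hstack([cv2.convertScaleAbs(cv2.resize(i,(400,400),interpolation=cv2.INTER_CUBIC),alpha=1.3) for i in (a,b)]))
E
```

```text
t 30.55 pos [557.958 192.165 112.722] r 159.9 phi 111.09 F [0.143 0.965 0.047] q [ 0.343  0.598  1.38  -0.474  1.227  0.227]
toolx [ 0.958  0.288 -0.001] y [ 0.26  -0.864  0.43 ] z [ 0.123 -0.412 -0.903]
top (array([693.683,  78.697]), (np.float64(85.94686110255267), np.float64(24.540821650705695)), np.float64(61.42014661671925))
scene (array([693.296,  78.03 ]), (np.float64(85.31896122498026), np.float64(24.240823713359184)), np.float64(61.22072160936036))
```

View pics/sz.png

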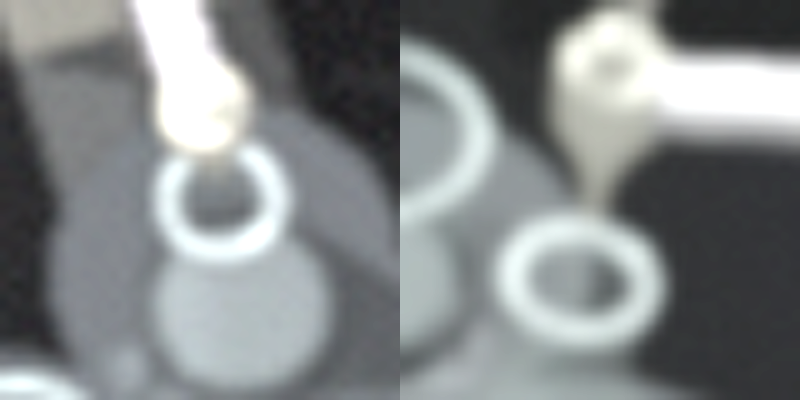

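View pics/s_scene.png

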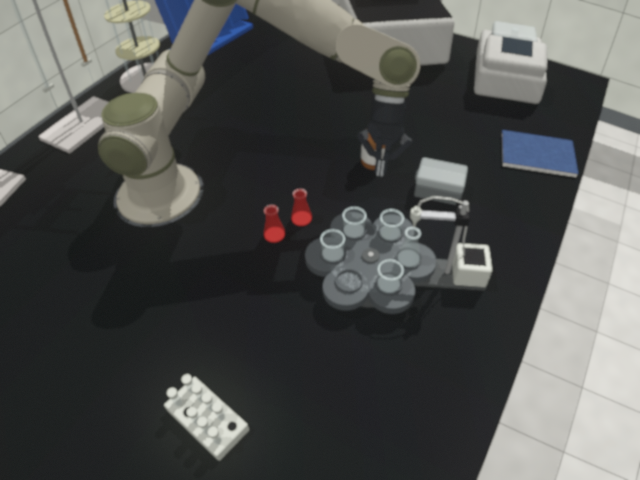

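View pics/s_top.png

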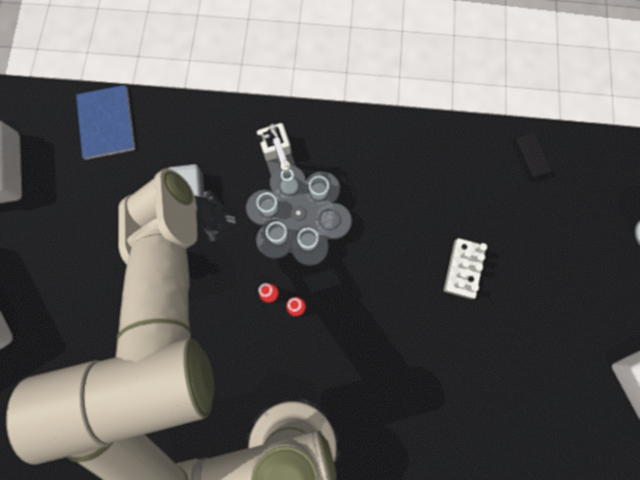

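```bash
python3 - <<'E'
from h import *
a=cv2.imread("pics/scene0.png");b=cv2.imread("pics/s_scene.png")
for nm,(x,y,w,h) in dict(red=(255,180,65,70),rack=(155,365,100,100),stand=(440,195,60,100),box=(420,150,55,40)).items():
    print(nm,np.abs(a[y:y+h,x:x+w].astype(int)-b[y:y+h,x:x+w]).mean().round(2))
print(ctrl.sense()["dq"]); print(ctrl.finish_job())
E
```

```text
red 2.16
rack 0.56
stand 0.66
box 0.53
[-0.00033578 -0.00234674 -0.00356058  0.00184811  0.00145104  0.00140472]
the job is handed in; nothing more can be done
None
```

The glass conical flask now stands under the dosing tip, and the job is handed in. I turned the disc about 123° clockwise with the shut fingertips in a rim notch, at roughly 20°/s. The disc took several strokes because I re-placed the finger and turned the wrist on the way. Robot time was about 31 s.

**Centring:** after I let go, the flask's mouth measured (693.5, 78.4) mm, averaged over the two cameras, which agree within 0.7 mm. The dosing tip is at about (693.4, 78.2) mm, but it is less certain. Readings of it differ by up to about 2 to 3 mm between cameras, so "central" holds to about that.

**Rest and clearance:** the mouth position was the same before and after the hand withdrew, so the disc stayed put. The hand is clear, about 160 mm from the axis with the fingertip over 110 mm up, and the force on it reads about zero.

**Other things:** comparing pictures from start and end, the vial rack, tip box and stand are unchanged. The red flasks look unmoved; the slightly larger picture difference there was not traced. The reagent bottle was partly hidden by the arm in the last pictures, so I did not check it closely, but the hand stayed well away from it.

**What did not go as planned:**
- The fingers end about 15 to 20 mm short of where the given tool point says. My first pass therefore went by just above or beside the disc's rim without contact, and I lowered the hand to suit.
- My first release dragged the disc back about 2°. I pushed it forward again and then withdrew straight outwards.

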